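# Pack the pattern weights into their case and shut it

## Task

Clear the steel pattern weights off the pattern card into the lower half of the open storage case: lay them flat and crosswise (long sides running front to back), pushed together side by side into one tight, straight row, starting hard against the rubber strip at the left end of the tray. When all are in, swing the lid half over and shut it fully, its rim seated on the tray's rim all round, with the row still tight inside; leave the mug, the thread cone and the tape where they stand.

Things in the scene. Friction and masses are not known exactly. Their poses are not given: they have to be found in the camera images.
- weight1: one of up to six identical dark steel pattern weights, a plain bar 88 long (its x) x 32 wide (its y) x 18 high, about 0.4 kg, same either way round; origin at the centre of its underside, z up. Starts lying flat on the pattern card (top 3 above the table). Absent in some starts (then None)
- weight2: one of up to six identical dark steel pattern weights, a plain bar 88 long (its x) x 32 wide (its y) x 18 high, about 0.4 kg, same either way round; origin at the centre of its underside, z up. Starts lying flat on the pattern card (top 3 above the table). Absent in some starts (then None)
- weight3: one of up to six identical dark steel pattern weights, a plain bar 88 long (its x) x 32 wide (its y) x 18 high, about 0.4 kg, same either way round; origin at the centre of its underside, z up. Starts lying flat on the pattern card (top 3 above the table). Absent in some starts (then None)
- weight4: one of up to six identical dark steel pattern weights, a plain bar 88 long (its x) x 32 wide (its y) x 18 high, about 0.4 kg, same either way round; origin at the centre of its underside, z up. Starts lying flat on the pattern card (top 3 above the table). Absent in some starts (then None)
- weight5: one of up to six identical dark steel pattern weights, a plain bar 88 long (its x) x 32 wide (its y) x 18 high, about 0.4 kg, same either way round; origin at the centre of its underside, z up. Starts lying flat on the pattern card (top 3 above the table). Absent in some starts (then None)
- weight6: one of up to six identical dark steel pattern weights, a plain bar 88 long (its x) x 32 wide (its y) x 18 high, about 0.4 kg, same either way round; origin at the centre of its underside, z up. Starts lying flat on the pattern card (top 3 above the table). Absent in some starts (then None)
- place1 (a point): where the middle of the underside of weight no. 1 of the packed row comes (any weight may be any number): on the tray's inner floor (6 above the case's underside), mid-way between front and back, 16 from the rubber strip along the case's -y; axes as the case's
- place2 (a point): where the middle of the underside of weight no. 2 of the packed row comes (any weight may be any number): on the tray's inner floor (6 above the case's underside), mid-way between front and back, 48 from the rubber strip along the case's -y; axes as the case's
- place3 (a point): where the middle of the underside of weight no. 3 of the packed row comes (any weight may be any number): on the tray's inner floor (6 above the case's underside), mid-way between front and back, 80 from the rubber strip along the case's -y; axes as the case's
- place4 (a point): where the middle of the underside of weight no. 4 of the packed row comes (any weight may be any number): on the tray's inner floor (6 above the case's underside), mid-way between front and back, 112 from the rubber strip along the case's -y; axes as the case's
- place5 (a point): where the middle of the underside of weight no. 5 of the packed row comes (any weight may be any number): on the tray's inner floor (6 above the case's underside), mid-way between front and back, 144 from the rubber strip along the case's -y; axes as the case's
- place6 (a point): where the middle of the underside of weight no. 6 of the packed row comes (any weight may be any number): on the tray's inner floor (6 above the case's underside), mid-way between front and back, 176 from the rubber strip along the case's -y; axes as the case's
- case: lower half of the grey plastic storage case, fixed on the table: an open tray 116 (its x, away from the robot) x 290 (its y) x 35 high, walls and floor 6 thick, inside 104 x 278 x 29 deep. Origin at the centre of its underside. Inside its +y end wall (left, seen from the robot) is a black rubber strip 6 thick and 26 high, so the free inside runs from y = -139 to y = +133. Six weights side by side take up 192 of these 272 mm
- lid (a joint): hinge of the case's upper half, rad: 0 = shut, rims edge to edge; 1.8 = fully open, leaning back a little past upright. It is a shell 116 x 290 x 22 deep, 0.35 kg, hinged on the tray's far (+x) rim; the hinge is stiff: the lid stays at whatever angle it is left, and takes about 3 to 7 N at the handle to move
- lid_hinge (a point): middle of the hinge line, on the far rim of the tray 35 above the case's underside; the hinge line runs along the case's y; axes as the case's
- lid_handle (a point): middle of the lid's handle, a round steel bar 12 thick and 110 long along the case's y, on two end posts, clear 34 above the lid's outside. With the lid shut it lies 104 from the hinge line towards the robot (case -x) and 62 above the rims; it swings with the lid about the hinge line (axes turn with the lid). Round, so it turns between the fingers as the lid swings
- card: cardboard pattern card 280 x 250 x 3, fixed flat on the table, on which the weights start; origin at the centre of its underside
- cone: paper thread cone, 80 across, 125 high, origin at the centre of its underside. A bystander: leave it where it is.
- tape: roll of tape lying flat, 100 across, 45 high, origin at the centre of its underside. A bystander: leave it where it is.
- mug: white mug, 76 across, 85 high, handle on its +y side, origin at the centre of its underside. A bystander: leave it where it is.

How it is judged (in metres and radians):
On the way, in this order (a step that is already met when the one before it is completed fails the run):
1. with the lid open, all weights lie in the tight row against the rubber strip (horizontal distance between any of weight1, weight2, weight3, weight4, weight5, weight6 and place1 below 0.012 m and horizontal distance between any of weight1, weight2, weight3, weight4, weight5, weight6 and place2 below 0.012 m and horizontal distance between any of weight1, weight2, weight3, weight4, weight5, weight6 and place3 below 0.012 m and horizontal distance between any of weight1, weight2, weight3, weight4, weight5, weight6 and place4 below 0.012 m and (horizontal distance between any of weight1, weight2, weight3, weight4, weight5, weight6 and place5 below 0.012 m or horizontal distance between each of weight1, weight2, weight3, weight4, weight5, weight6 and place6 above 0.012 m) and (horizontal distance between weight1 and place1 below 0.012 m or horizontal distance between weight1 and place2 below 0.012 m or horizontal distance between weight1 and place3 below 0.012 m or horizontal distance between weight1 and place4 below 0.012 m or horizontal distance between weight1 and place5 below 0.012 m or horizontal distance between weight1 and place6 below 0.012 m) and (horizontal distance between weight2 and place1 below 0.012 m or horizontal distance between weight2 and place2 below 0.012 m or horizontal distance between weight2 and place3 below 0.012 m or horizontal distance between weight2 and place4 below 0.012 m or horizontal distance between weight2 and place5 below 0.012 m or horizontal distance between weight2 and place6 below 0.012 m) and (horizontal distance between weight3 and place1 below 0.012 m or horizontal distance between weight3 and place2 below 0.012 m or horizontal distance between weight3 and place3 below 0.012 m or horizontal distance between weight3 and place4 below 0.012 m or horizontal distance between weight3 and place5 below 0.012 m or horizontal distance between weight3 and place6 below 0.012 m) and (horizontal distance between weight4 and place1 below 0.012 m or horizontal distance between weight4 and place2 below 0.012 m or horizontal distance between weight4 and place3 below 0.012 m or horizontal distance between weight4 and place4 below 0.012 m or horizontal distance between weight4 and place5 below 0.012 m or horizontal distance between weight4 and place6 below 0.012 m) and (horizontal distance between weight5 and place1 below 0.012 m or horizontal distance between weight5 and place2 below 0.012 m or horizontal distance between weight5 and place3 below 0.012 m or horizontal distance between weight5 and place4 below 0.012 m or horizontal distance between weight5 and place5 below 0.012 m or horizontal distance between weight5 and place6 below 0.012 m) and (horizontal distance between weight6 and place1 below 0.012 m or horizontal distance between weight6 and place2 below 0.012 m or horizontal distance between weight6 and place3 below 0.012 m or horizontal distance between weight6 and place4 below 0.012 m or horizontal distance between weight6 and place5 below 0.012 m or horizontal distance between weight6 and place6 below 0.012 m) and angle between the x axis of each of weight1, weight2, weight3, weight4, weight5, weight6 and the x axis of case, either way round below 0.1 rad and angle between each of weight1, weight2, weight3, weight4, weight5, weight6's own z axis and vertical below 0.1 rad and z of each of weight1, weight2, weight3, weight4, weight5, weight6 in the frame of case below 0.011 m and value of joint lid above 0.8 rad and linear speed of each of weight1, weight2, weight3, weight4, weight5, weight6 below 0.02 m/s), for 0.3 s.
2. the lid is shut (value of joint lid below 0.03 rad), for 0.2 s.
At the end, for the whole second after the job is handed in: Every weight present flat in the tray, square within 0.1 rad, each within 12 mm of its place in a gapless row from the rubber strip, no place skipped; lid within 0.03 rad of shut; all at rest; mug, cone and tape moved less than 30 mm (horizontal distance between any of weight1, weight2, weight3, weight4, weight5, weight6 and place1 below 0.012 m and horizontal distance between any of weight1, weight2, weight3, weight4, weight5, weight6 and place2 below 0.012 m and horizontal distance between any of weight1, weight2, weight3, weight4, weight5, weight6 and place3 below 0.012 m and horizontal distance between any of weight1, weight2, weight3, weight4, weight5, weight6 and place4 below 0.012 m and (horizontal distance between any of weight1, weight2, weight3, weight4, weight5, weight6 and place5 below 0.012 m or horizontal distance between each of weight1, weight2, weight3, weight4, weight5, weight6 and place6 above 0.012 m) and (horizontal distance between weight1 and place1 below 0.012 m or horizontal distance between weight1 and place2 below 0.012 m or horizontal distance between weight1 and place3 below 0.012 m or horizontal distance between weight1 and place4 below 0.012 m or horizontal distance between weight1 and place5 below 0.012 m or horizontal distance between weight1 and place6 below 0.012 m) and (horizontal distance between weight2 and place1 below 0.012 m or horizontal distance between weight2 and place2 below 0.012 m or horizontal distance between weight2 and place3 below 0.012 m or horizontal distance between weight2 and place4 below 0.012 m or horizontal distance between weight2 and place5 below 0.012 m or horizontal distance between weight2 and place6 below 0.012 m) and (horizontal distance between weight3 and place1 below 0.012 m or horizontal distance between weight3 and place2 below 0.012 m or horizontal distance between weight3 and place3 below 0.012 m or horizontal distance between weight3 and place4 below 0.012 m or horizontal distance between weight3 and place5 below 0.012 m or horizontal distance between weight3 and place6 below 0.012 m) and (horizontal distance between weight4 and place1 below 0.012 m or horizontal distance between weight4 and place2 below 0.012 m or horizontal distance between weight4 and place3 below 0.012 m or horizontal distance between weight4 and place4 below 0.012 m or horizontal distance between weight4 and place5 below 0.012 m or horizontal distance between weight4 and place6 below 0.012 m) and (horizontal distance between weight5 and place1 below 0.012 m or horizontal distance between weight5 and place2 below 0.012 m or horizontal distance between weight5 and place3 below 0.012 m or horizontal distance between weight5 and place4 below 0.012 m or horizontal distance between weight5 and place5 below 0.012 m or horizontal distance between weight5 and place6 below 0.012 m) and (horizontal distance between weight6 and place1 below 0.012 m or horizontal distance between weight6 and place2 below 0.012 m or horizontal distance between weight6 and place3 below 0.012 m or horizontal distance between weight6 and place4 below 0.012 m or horizontal distance between weight6 and place5 below 0.012 m or horizontal distance between weight6 and place6 below 0.012 m) and angle between the x axis of each of weight1, weight2, weight3, weight4, weight5, weight6 and the x axis of case, either way round below 0.1 rad and angle between each of weight1, weight2, weight3, weight4, weight5, weight6's own z axis and vertical below 0.1 rad and z of each of weight1, weight2, weight3, weight4, weight5, weight6 in the frame of case below 0.011 m and linear speed of each of weight1, weight2, weight3, weight4, weight5, weight6 below 0.02 m/s and value of joint lid below 0.03 rad and distance of each of mug, cone, tape from where it was at the start of the episode below 0.03 m); the robot touches nothing.
It fails at once if a bystander is knocked away from its place (distance of any of mug, cone, tape from where it was at the start of the episode above 0.05 m).
Of weight1, weight2, weight3, weight4, weight5, weight6 only 4 to 6 are there at a start; the rules pass over those that are not, and their reading is None.
At some moment in a run one of weight1, weight2, weight3, weight4, weight5, weight6 may be knocked a few centimetres aside while the robot is not near it.
Once in a run the grip may slacken for a moment while it holds something.
It also fails if it takes over 210 s, if anything falls off the work surface, if the arm or the gripper's body presses on something with over 40 N, if the wrist force passes 120 N, or if a joint passes its speed limit or range.

## Robot

A 6-joint arm with a two-finger parallel gripper is mounted at the origin on the work surface. World frame = base frame: x ahead of the robot, y to its left, z up, the work surface at z = 0. Lengths are in mm, angles in degrees, forces in N, time in s.
With the tool pointing down it reaches from about 350 to 725 mm from the base axis. Payload 4.3 kg.
Tool frame: the origin (TCP) lies at the very end of the fingers, on their centre line; the grasp point (between the pads) lies 19 mm behind it; z points along the fingers, y is the direction in which the jaws open and shut (so a half turn about z gives the same grasp; the last joint's range is limited). The gripper opens to 85 mm and grips with 20 to 120 N. Pads are 22 mm wide; open, the fingers measure 114 mm over their backs; the gripper's body (76 mm by 85 mm) begins 54 mm behind the grasp point. The pads swing forward as they close: fully open they stand 13 mm farther back than shut.
Start: joints at [61.977, 21.618, 4.641, 73.018, 0, 83.68], TCP at [212.648, 534.273, 231.329] pointing down, gripper open.
Joint ranges: [-156.06, 156.06], [-48.1, 94.91], [-58.44, 69.94], [-101.28, 121.22], [-78.64, 73.56], [-180, 180]. Speed limits (degrees/s): [147.25, 147.25, 180, 180, 180, 180].

## Interface

Orientations are given as a 3x3 rotation matrix whose columns are the frame's x, y, z axes.
In Python, from bench import sensors, grab_frame, camera_params, job gives the robot as it stands. The module is installed in compiled form; this text tells all that it offers.
- The arm moves only by the shell command python3 -m inch 'ROWS' [FORCE]. ROWS is a JSON object of lists of equal length, an entry for each row: "linear": the shift along the tool's x, y, z in m, a list of three; "dr": the turn, a rotation vector about the tool's x, y, z in degrees, a list of three; "claw": the closure, from -1 (fully open) to 1 (shut). In form: {"linear": [[tx, ty, tz], ...], "dr": [[rx, ry, rz], ...], "claw": [claw, ...]}. A call has 1 to 5 rows; each row is the pose to reach, as a shift and turn from the pose commanded when the call began, along the tool's axes at that moment; what a row does not reach only later rows make up. A row lasts 1/8 s, in which the tool goes at most 62.5 mm and 10.7 degrees, less where a joint would pass 70% of its speed; a pose out of reach is approached as far as the arm can. A call with a gripper value outside its range is refused whole. The fingers move at their own pace and stop on an object; FORCE is the grip in N (left out, the last holds). Time passes only in rows, so rows that repeat a pose let the fingers close. It gives the time, the measured TCP pose, the force and the opening at its end, in the units of the state.
- sensors.observe(): the state, without advancing time (a new reading comes with each control period).
- grab_frame(name): name is "scene" or "top" or "wrist"; returns the picture (420x560x3 uint8, red, green, blue); there is no depth.
- camera_params(name): a dict with "mtx" (3x3 intrinsics, pixels), "rvec" (rotation vector, rad) and "tvec" (3), from world to camera coordinates, as OpenCV has them. Camera axes: x right, y down, z forward; pixel columns grow to the right and rows downward; lengths in mm; the calibration is good to about 2 mm. A picture is of the moment at which its call begins: read the wrist's pose just before it. camera_params takes no time and is no camera call; for the wrist camera it gives the pose at the moment of the call.
- job.hand_in(): hands the job in, once; it reports no verdict.
The state is a dict: "time": time; "joint_pos": joint angles; "joint_velocities": joint speeds; "effort": joint torques, N m; "tool_pos": TCP position; "tool_rot": TCP orientation; "force": force on the tool from outside, world axes, zero at the start; "moment": the same for the moment, N m; "gripper_width": finger opening in mm.
Only numpy, scipy, OpenCV 4.12 (cv2) and the standard library are available. Lean on these libraries where they do the work, as an engineer would, in place of code of your own. Each camera call takes 0.05 s, during which the arm holds its last target. There are 200 camera calls.

## Working session

There is one attempt and no reset: what is moved stays moved. The work goes in short steps, Python scripts to look and compute and a shell command to move; the robot and the scene stay as the last step left them, time stands still between calls to the robot, and variables do not carry over. Pictures are saved under pics/ and viewed, about 12 in all and at most 16, crops included, and the job is handed in when it is done.

```bash
mkdir -p pics
cat > h.py <<'E'
import numpy as np, cv2
from bench import sensors, grab_frame, camera_params, job
def snap(name,fn,crop=None,scale=1):
    im=grab_frame(name)[:,:,::-1].copy()
    cv2.imwrite('pics/raw_'+fn+'.png',im)
    if crop: x0,y0,x1,y1=crop; im=im[y0:y1,x0:x1]
    im=cv2.resize(im,None,fx=scale,fy=scale,interpolation=cv2.INTER_CUBIC)
    cv2.imwrite('pics/'+fn+'.png',im)
def back(P,uv,z):
    "pixels -> world at height z"
    R,_=cv2.Rodrigues(np.array(P['rvec'],float)); t=np.array(P['tvec'],float).reshape(3)
    uv=np.atleast_2d(np.array(uv,float)); d=np.c_[uv,np.ones(len(uv))]@np.linalg.inv(np.array(P['mtx'])).T@R
    c=-R.T@t; return c+d*((z-c[2])/d[:,2])[:,None]
def proj(P,X): 
    return cv2.projectPoints(np.atleast_2d(np.array(X,float)),np.array(P['rvec'],float),np.array(P['tvec'],float),np.array(P['mtx'],float),None)[0].reshape(-1,2)
E
python3 - <<'E'
from h import *
s=sensors.observe(); print(s['time'],s['tool_pos'],np.round(s['tool_rot'],3).tolist(),s['gripper_width'])
snap('top','top0',None,1.42); snap('scene','scene0',None,1.42)
for n in('top','scene'):
    P=camera_params(n); print(n,P)
E
```

```text
0.0 [212.31118045 533.66737743 230.36124079] [[-0.929, 0.37, -0.001], [0.37, 0.929, -0.002], [0.0, -0.002, -1.0]] 85.42921739252415
top {'mtx': array([[385.20734612,   0.        , 279.45962048],
       [  0.        , 385.20734612, 214.79074527],
       [  0.        ,   0.        ,   1.        ]]), 'rvec': array([ 2.15616783, -2.1015998 ,  0.20275106]), 'tvec': array([ -51.46101072,  513.21156095, 1026.52205601])}
scene {'mtx': array([[458.57047356,   0.        , 282.85120503],
       [  0.        , 458.57047356, 213.83752615],
       [  0.        ,   0.        ,   1.        ]]), 'rvec': array([ 0.76334163,  2.76832629, -0.79520749]), 'tvec': array([ 473.51294592, -160.90378523, 1354.00282439])}
```

View pics/top0.png

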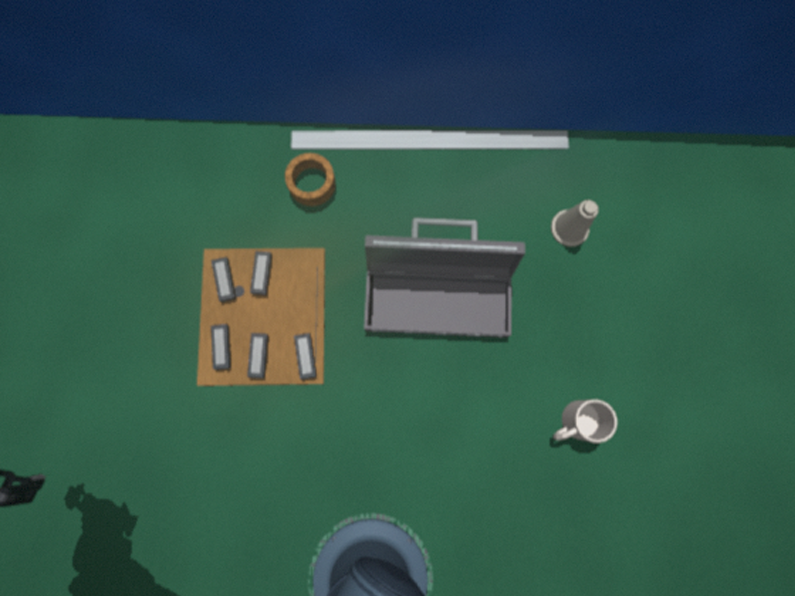

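View pics/scene0.png

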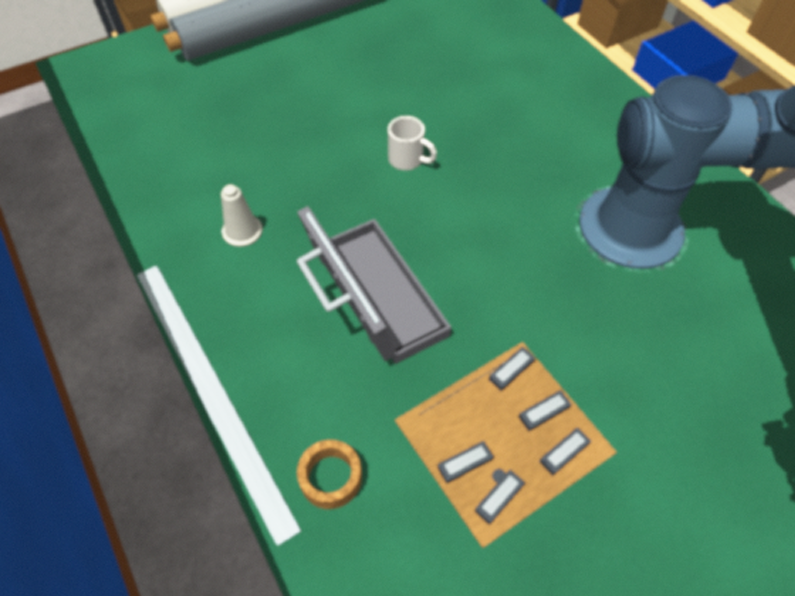

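The top view shows 5 weights on the card (pixels about (223,280), (261,273), (220,348), (258,356), (305,357) in the enlarged picture). The tray is at (366-512, 275-335), with its lid open behind it. The tape, cone and mug stand clear.

```bash
cat > seg.py <<'E'
from h import *
def rects(fn,roi,smax=70,amin=150,show=None):
    im=cv2.imread(fn); x0,y0,x1,y1=roi
    k=4; c=cv2.resize(im[y0:y1,x0:x1],None,fx=k,fy=k,interpolation=cv2.INTER_CUBIC)
    hsv=cv2.cvtColor(c,cv2.COLOR_BGR2HSV)
    m=((hsv[:,:,1]<smax)).astype('uint8')*255
    cs,_=cv2.findContours(m,cv2.RETR_EXTERNAL,cv2.CHAIN_APPROX_NONE); out=[]
    for q in cs:
        if cv2.contourArea(q)<amin*k*k: continue
        b=cv2.boxPoints(cv2.minAreaRect(q)); cv2.polylines(c,[b.astype(int)],1,(0,0,255),1)
        out.append((b+.5)/k-.5+[x0,y0])
    if show: cv2.imwrite(show,c)
    return out
def describe(P,b,z):
    w=back(P,b,z)[:,:2]; c=w.mean(0); e=[w[1]-w[0],w[2]-w[1]]; l=[np.linalg.norm(v) for v in e]
    i=int(np.argmax(l)); a=np.degrees(np.arctan2(e[i][1],e[i][0])); a=(a+90)%180-90
    return c.round(1),round(float(a),1),np.round(sorted(l),1)
E
python3 - <<'E'
from seg import *
P=camera_params('top')
for b in rects('pics/raw_top0.png',(143,178,225,268),80,100,'pics/seg0.png'): print(*describe(P,b,15))
im=cv2.imread('pics/raw_top0.png')
a=cv2.imread('pics/seg0.png'); print(a.shape)
c=cv2.resize(im[150:245,250:375],None,fx=4,fy=4,interpolation=cv2.INTER_CUBIC)
o=np.zeros((400,830,3),'uint8'); o[:a.shape[0],:a.shape[1]]=a; o[:380,330:830]=c; cv2.imwrite('pics/seg0.png',o[:,:800+30][:, :830]);
E
```

```text
[413.3 141.7] 11.1 [35.6 90.6]
[412.1 236.5] -0.7 [35.8 90.3]
[427.6 311. ] 7.7 [36.  91.2]
[567.2 309. ] 17.8 [54.6 92.4]
[580.1 241.9] -4.0 [35.6 90.7]
(360, 328, 3)
```

View pics/seg0.png

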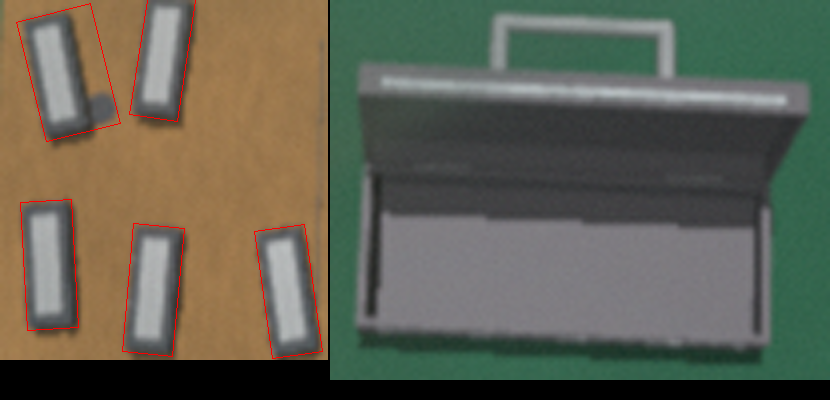

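Five weights are found; D (top left) has the card's round mark merged into its blob. Next I compute the case pose from its rim corners, re-segment D and get the row geometry.

Run:
```python
from seg import *
P=camera_params('top')
cr=lambda u,v:(250+(u-330)/4-.375,150+v/4-.375)
names=['nearL','nearR','farL?','farR?','handleL','handleR']
for n,p,z in zip(names,[cr(357,328),cr(770,343),cr(362,165),cr(768,206),cr(492,16),cr(674,24)],[35,35,35,35,122,122]): print(n,back(P,[p],z)[0].round(1))
# D by opening away the round mark; dark/bright top face
im=cv2.imread('pics/raw_top0.png')
for b in rects('pics/raw_top0.png',(143,170,225,268),45,60): pass
x0,y0,x1,y1=143,170,225,268;k=4
c=cv2.resize(im[y0:y1,x0:x1],None,fx=k,fy=k,interpolation=cv2.INTER_CUBIC)
m=(cv2.cvtColor(c,cv2.COLOR_BGR2GRAY)>150).astype('uint8')*255
for q in cv2.findContours(m,cv2.RETR_EXTERNAL,cv2.CHAIN_APPROX_NONE)[0]:
    if cv2.contourArea(q)<500: continue
    b=(cv2.boxPoints(cv2.minAreaRect(q))+.5)/k-.5+[x0,y0]; print('top',*describe(P,b,21))
P=camera_params('wrist'); R,_=cv2.Rodrigues(P['rvec']); s=sensors.observe()
c=-R.T@P['tvec']; T=np.array(s['tool_rot']); print('cam in tool',T.T@(c-s['tool_pos']),'view axis',T.T@R[2],'right',T.T@R[0],P['mtx'][0,0])
```

```text
nearL [467.1  25.   35. ]
nearR [ 464. -264.   35.]
farL? [584.3  25.6  35. ]
farR? [ 562.1 -263.9   35. ]
handleL [667.2 -62.3 122. ]
handleR [ 665.1 -183.8  122. ]
top [413.9 142.3] 11.2 [17.8 69.6]
top [412.8 236.6] -1.2 [17.2 68.4]
top [428.1 311.4] 8.0 [16.5 68.2]
top [565.4 317.2] 15.0 [16.6 68.5]
top [581.1 241.7] -3.4 [17.3 69.4]
cam in tool [  76.08919648    0.41481167 -141.81362121] view axis [-0.29955455  0.00111021  0.95407853] right [ 1.25479319e-03  9.99998917e-01 -7.69671502e-04] 360.3187516414352
```

```bash
cat > plan.py <<'E'
import sys
from h import *
from scipy.spatial.transform import Rotation as Ro
def tgt(psi):
    c,s=np.cos(np.radians(psi)),np.sin(np.radians(psi)); return np.array([[-c,-s,0],[-s,c,0],[0,0,-1.]]).T
def plan(x,y,z,psi):
    s=sensors.observe(); T=np.array(s['tool_rot']); d=np.array([x,y,z])-s['tool_pos']
    l=T.T@d/1000; r=Ro.from_matrix(T.T@tgt(psi)).as_rotvec(degrees=True)
    print('t',round(s['time'],2),'pos',np.round(s['tool_pos'],1),'F',np.round(s['force'],1),'w',round(s['gripper_width'],1),
     '| lin',l.round(4).tolist(),'dr',r.round(2).tolist(),'rows',round(max(np.linalg.norm(d)/62.5,np.linalg.norm(r)/10.7),1))
if __name__=='__main__':
    for a in sys.argv[1:]: plan(*map(float,a.split(',')))
E
python3 plan.py 414,142,110,11.2
```

```text
t 0.1 pos [212.4 533.7 230.4] F [0.  0.3 0. ] w 85.3 | lin [-0.3322, -0.2892, 0.1209] dr [-0.1, -0.04, -32.9] rows 7.3
```

```bash
python3 -m inch '{"linear":[[-0.332,-0.289,0.12],[-0.332,-0.289,0.12],[-0.332,-0.289,0.12],[-0.332,-0.289,0.12],[-0.332,-0.289,0.12]],"dr":[[0,0,-33],[0,0,-33],[0,0,-33],[0,0,-33],[0,0,-33]],"claw":[-0.3,-0.3,-0.3,-0.3,-0.3]}' 40; python3 plan.py 414,142,110,11.2
```

```text
time: 0.72
tool_pos: [346.8, 273.6, 151.2]
tool_rot: [[-0.98, -0.197, 0.0], [-0.197, 0.98, -0.0], [-0.0, -0.0, -1.0]]
force: [1.0, -0.5, 0.0]
gripper_width: 55.6
t 0.72 pos [346.8 273.6 151.2] F [ 1.  -0.5  0. ] w 55.6 | lin [-0.04, -0.1422, 0.0412] dr [-0.0, 0.01, 0.15] rows 2.5
```

```bash
python3 -m inch '{"linear":[[-0.04,-0.142,0.041],[-0.04,-0.142,0.041],[-0.04,-0.142,0.041],[-0.04,-0.142,0.041]],"dr":[[0,0,0],[0,0,0],[0,0,0],[0,0,0]],"claw":[-0.3,-0.3,-0.3,-0.3]}'
python3 - <<'E'
from h import *
from plan import plan
plan(414,142,4.5,11.2)
P=camera_params('wrist'); snap('wrist','w1',None,1.4)
print(proj(P,[[414,142,21]])*1.4)
np.save('P1.npy',P,allow_pickle=True)
E
```

```text
time: 1.23
tool_pos: [413.4, 142.4, 110.1]
tool_rot: [[-0.981, -0.192, -0.002], [-0.192, 0.981, -0.0], [0.002, 0.0, -1.0]]
force: [-0.1, 0.2, 0.0]
gripper_width: 55.3
t 1.23 pos [413.4 142.4 110.1] F [-0.1  0.2  0. ] w 55.3 | lin [-0.0007, -0.0005, 0.1056] dr [0.01, -0.1, -0.13] rows 1.7
[[394.18637196 303.89433943]]
```

View pics/w1.png

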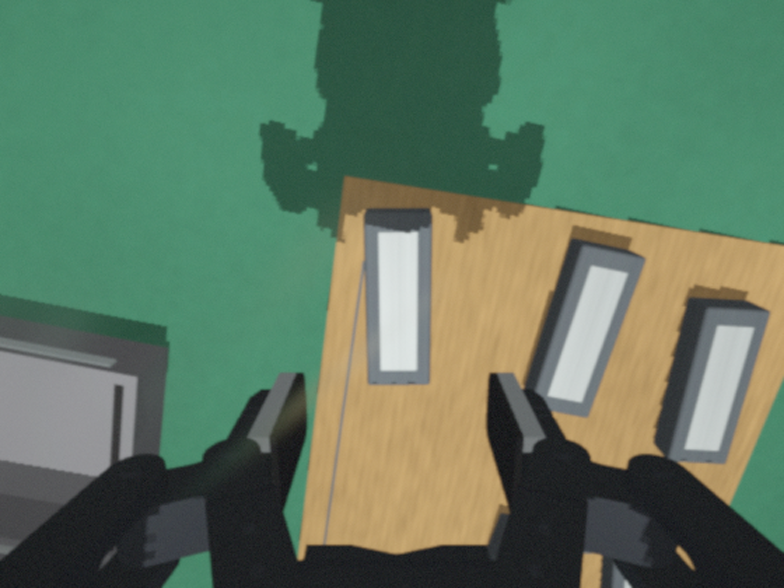

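Weight A sits centred between the open fingers: its middle is at (399,303) and the projection is (394,304). The yaw agrees, so I go down and grip.

```bash
python3 -m inch '{"linear":[[0,0,0.06],[0,0,0.105],[0,0,0.105],[0,0,0.105],[0,0,0.105]],"dr":[[0,0,0],[0,0,0],[0,0,0],[0,0,0],[0,0,0]],"claw":[-0.3,-0.3,-0.3,0.4,0.4]}' 60;  python3 -m inch '{"linear":[[0,0,0],[0,0,0],[0,0,0]],"dr":[[0,0,0],[0,0,0],[0,0,0]],"claw":[0.5,0.5,0.5]}';python3 -m inch '{"linear":[[0,0,-0.02],[0,0,-0.08],[0,0,-0.08]],"dr":[[0,0,0],[0,0,0],[0,0,0]],"claw":[0.5,0.5,0.5]}'; python3 plan.py 524,-25,90,-0.6
```

```text
time: 1.9
tool_pos: [415.2, 144.7, 8.0]
tool_rot: [[-0.98, -0.197, 0.003], [-0.197, 0.98, 0.001], [-0.003, 0.0, -1.0]]
force: [-1.7, -0.1, 5.1]
gripper_width: 30.3
time: 2.28
tool_pos: [415.2, 144.7, 8.1]
tool_rot: [[-0.981, -0.196, 0.004], [-0.196, 0.981, 0.002], [-0.004, 0.001, -1.0]]
force: [-1.6, -0.3, 7.5]
gripper_width: 30.6
time: 2.65
tool_pos: [418.0, 144.9, 90.8]
tool_rot: [[-0.981, -0.196, 0.01], [-0.196, 0.981, 0.002], [-0.011, 0.0, -1.0]]
force: [1.0, 0.5, -4.8]
gripper_width: 30.3
t 2.65 pos [418.  144.9  90.8] F [ 1.   0.5 -4.8] w 30.3 | lin [-0.0707, -0.1874, 0.0016] dr [0.07, 0.6, 11.9] rows 3.2
```

```bash
python3 -m inch '{"linear":[[-0.07,-0.194,0],[-0.07,-0.194,0],[-0.07,-0.194,0],[-0.07,-0.194,0],[-0.07,-0.194,0]],"dr":[[0,0.6,11.9],[0,0.6,11.9],[0,0.6,11.9],[0,0.6,11.9],[0,0.6,11.9]],"claw":[0.5,0.5,0.5,0.5,0.5]}'
python3 - <<'E'
from h import *
from plan import plan
plan(525,-32,14,-0.6)
P=camera_params('wrist'); snap('wrist','w2',None,1.4)
C=[[x,y,z] for x,y,z in [(524,13,32),(472,13,6),(576,13,6),(472,-259,6),(576,-259,6),(466,25,35),(582,25,35)]]
print(np.c_[C,proj(P,C)*1.4].round(0).tolist())
E
```

```text
time: 3.28
tool_pos: [520.1, -33.4, 85.2]
tool_rot: [[-1.0, 0.013, -0.011], [0.013, 1.0, -0.0], [0.011, -0.0, -1.0]]
force: [-0.8, 1.4, -3.7]
gripper_width: 30.3
t 3.27 pos [520.1 -33.4  85.2] F [-0.8  1.4 -3.7] w 30.3 | lin [-0.0056, 0.0015, 0.0711] dr [-0.02, -0.64, -0.13] rows 1.1
[[524.0, 13.0, 32.0, 506.0, 339.0], [472.0, 13.0, 6.0, 500.0, 205.0], [576.0, 13.0, 6.0, 490.0, 417.0], [472.0, -259.0, 6.0, -122.0, 212.0], [576.0, -259.0, 6.0, -58.0, 423.0], [466.0, 25.0, 35.0, 548.0, 198.0], [582.0, 25.0, 35.0, 528.0, 463.0]]
```

View pics/w2.png

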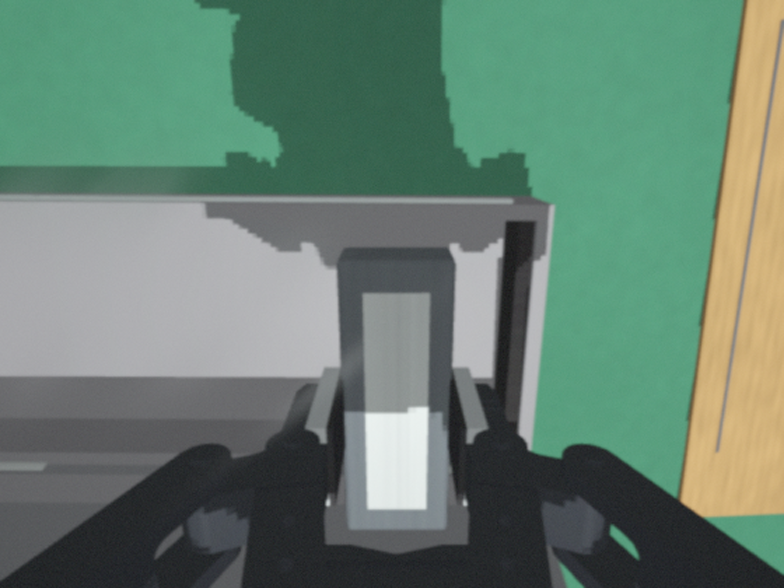

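The tray corner is at (552,204) against a prediction of (548,198), so the case pose holds. The weight is square in the grip. I lower it and release, then step aside and push.

```bash
python3 -m inch '{"linear":[[-0.0055,0.001,0.05],[-0.0055,0.001,0.068],[-0.0055,0.001,0.071],[-0.0055,0.001,0.071]],"dr":[[0,-0.6,0],[0,-0.6,0],[0,-0.6,0],[0,-0.6,0]],"claw":[0.5,0.5,0.5,0.5]}'; python3 -m inch '{"linear":[[0,0,0],[0,0,0],[0,0,0],[0,0,-0.06]],"dr":[[0,0,0],[0,0,0],[0,0,0],[0,0,0]],"claw":[-0.15,-0.15,-0.15,-0.15]}'; python3 -m inch '{"linear":[[0,-0.045,0],[0,-0.045,0]],"dr":[[0,0,0],[0,0,0]],"claw":[1,1]}';  python3 plan.py 525,-77,26,-0.6
```

```text
time: 3.82
tool_pos: [524.6, -30.7, 15.3]
tool_rot: [[-1.0, 0.009, 0.0], [0.009, 1.0, -0.001], [-0.0, -0.001, -1.0]]
force: [0.3, -0.0, -4.2]
gripper_width: 30.6
time: 4.32
tool_pos: [520.8, -31.0, 71.8]
tool_rot: [[-1.0, 0.011, -0.009], [0.011, 1.0, 0.001], [0.009, 0.001, -1.0]]
force: [0.1, -0.9, 0.0]
gripper_width: 49.2
time: 4.58
tool_pos: [525.9, -79.1, 76.3]
tool_rot: [[-1.0, 0.014, 0.004], [0.014, 1.0, -0.003], [-0.004, -0.002, -1.0]]
force: [-1.3, 1.0, -0.3]
gripper_width: 13.1
t 4.58 pos [525.9 -79.1  76.3] F [-1.3  1.  -0.3] w 13.1 | lin [0.0011, 0.0023, 0.0503] dr [-0.14, 0.2, -0.2] rows 0.8
```

```bash
python3 -m inch '{"linear":[[0,0,0.05],[0,0,0.054],[0,0,0.054]],"dr":[[0,0,0],[0,0,0],[0,0,0]],"claw":[1,1,1]}'; python3 -m inch '{"linear":[[0,0,0.004],[0,0,0.004]],"dr":[[0,0,0],[0,0,0]],"claw":[1,1]}';  python3 - <<'E'
from h import *
snap('wrist','w3',None,1.4)
E
```

```text
time: 4.95
tool_pos: [523.8, -76.1, 20.9]
tool_rot: [[-1.0, 0.01, -0.002], [0.01, 1.0, -0.0], [0.002, -0.0, -1.0]]
force: [-0.5, 0.1, 0.4]
gripper_width: -0.0
time: 5.2
tool_pos: [525.2, -76.7, 17.7]
tool_rot: [[-1.0, 0.01, 0.002], [0.01, 1.0, -0.001], [-0.002, -0.001, -1.0]]
force: [-0.5, -0.9, -0.3]
gripper_width: 0.1
```

View pics/w3.png

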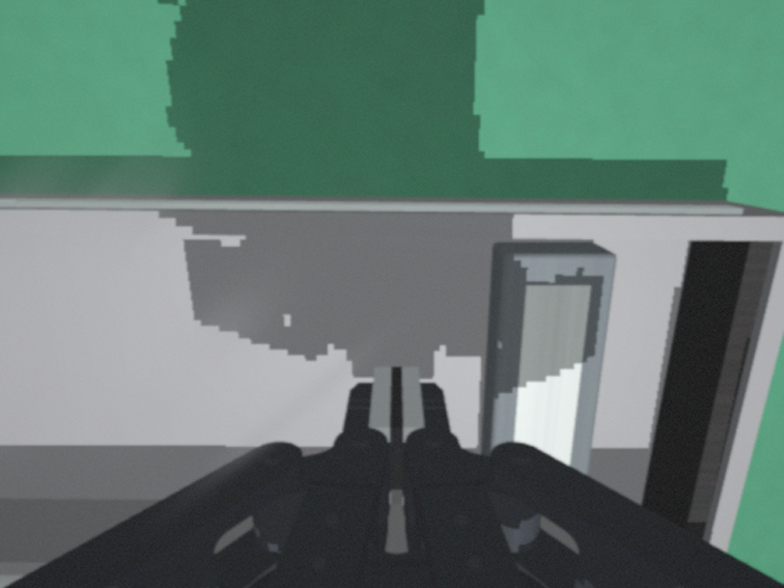

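The weight lies flat in the tray at the right, roughly (490-610, 240-470), with the closed fingers left of it and clear. Now push it left (world +y) and watch the force.

```bash
python3 -m inch '{"linear":[[0,0.01,0.002],[0,0.02,0.002],[0,0.03,0.002],[0,0.038,0.002],[0,0.042,0.002]],"dr":[[0,0,0],[0,0,0],[0,0,0],[0,0,0],[0,0,0]],"claw":[1,1,1,1,1]}'; python3 -m inch '{"linear":[[0,0.002,0],[0,0.004,0]],"dr":[[0,0,0],[0,0,0]],"claw":[1,1]}';python3 -m inch '{"linear":[[0,0.002,0],[0,0.003,0]],"dr":[[0,0,0],[0,0,0]],"claw":[1,1]}';python3 -m inch '{"linear":[[0,0.002,0],[0,0.003,0]],"dr":[[0,0,0],[0,0,0]],"claw":[1,1]}'
```

```text
time: 5.88
tool_pos: [524.9, -34.2, 14.9]
tool_rot: [[-1.0, 0.01, 0.0], [0.01, 1.0, -0.001], [-0.0, -0.001, -1.0]]
force: [0.4, -2.0, 0.8]
gripper_width: 0.0
time: 6.12
tool_pos: [525.0, -31.0, 14.9]
tool_rot: [[-1.0, 0.011, 0.0], [0.011, 1.0, -0.002], [-0.0, -0.002, -1.0]]
force: [-0.6, -3.5, 1.2]
gripper_width: 0.2
time: 6.38
tool_pos: [524.7, -30.1, 14.9]
tool_rot: [[-1.0, 0.012, -0.001], [0.012, 1.0, -0.006], [0.001, -0.006, -1.0]]
force: [-2.0, -10.9, 1.8]
gripper_width: -0.2
time: 6.62
tool_pos: [524.7, -29.8, 15.0]
tool_rot: [[-1.0, 0.013, -0.001], [0.013, 1.0, -0.012], [0.001, -0.012, -1.0]]
force: [-2.4, -18.0, 0.8]
gripper_width: -0.1
```

Firm contact: the force rose to 18 N and motion stopped at tool y = -30. Weight no. 1 is against the strip. Back off and go for B.

```bash
cat >> seg.py <<'E'
def tops(roi=(138,165,230,272),fn='now'):
    snap('top',fn); P=camera_params('top'); im=cv2.imread('pics/raw_%s.png'%fn)
    x0,y0,x1,y1=roi;k=4
    c=cv2.resize(im[y0:y1,x0:x1],None,fx=k,fy=k,interpolation=cv2.INTER_CUBIC)
    m=(cv2.cvtColor(c,cv2.COLOR_BGR2GRAY)>150).astype('uint8')*255
    for q in cv2.findContours(m,cv2.RETR_EXTERNAL,cv2.CHAIN_APPROX_NONE)[0]:
        if cv2.contourArea(q)<500: continue
        b=(cv2.boxPoints(cv2.minAreaRect(q))+.5)/k-.5+[x0,y0]; print('top',*describe(P,b,21))
E
python3 -m inch '{"linear":[[0,-0.01,0],[0,-0.01,-0.05],[0,-0.01,-0.075]],"dr":[[0,0,0],[0,0,0],[0,0,0]],"claw":[1,1,1]}'; python3 -c "
from seg import *; tops()"; python3 plan.py 412.8,236.6,90,-1.2
```

```text
time: 7.0
tool_pos: [525.8, -34.2, 91.7]
tool_rot: [[-1.0, 0.011, 0.002], [0.011, 1.0, 0.001], [-0.002, 0.001, -1.0]]
force: [-0.0, -0.7, -0.0]
gripper_width: -0.2
top [412.8 236.4] -1.0 [17.5 68.5]
top [428.1 311.3] 8.0 [16.9 68.4]
top [565.6 317.2] 14.9 [16.9 68.9]
top [581.1 241.7] -3.5 [17.4 69.4]
t 7.05 pos [527.6 -34.5  94.5] F [1.  0.2 3.1] w 0.1 | lin [0.1176, 0.2699, 0.0038] dr [0.0, 0.37, 0.6] rows 4.7
```

```bash
python3 -m inch '{"linear":[[0.117,0.27,0.003],[0.117,0.27,0.003],[0.117,0.27,0.003],[0.117,0.27,0.003],[0.117,0.27,0.003]],"dr":[[0,0,0.5],[0,0,0.5],[0,0,0.5],[0,0,0.5],[0,0,0.5]],"claw":[-0.3,-0.3,-0.3,-0.3,-0.3]}'; python3 -m inch '{"linear":[[0,0,0],[0,0,0]],"dr":[[0,0,0],[0,0,0]],"claw":[-0.3,-0.3]}'; python3 plan.py 412.8,236.4,9,-1.1
```

```text
time: 7.68
tool_pos: [408.7, 239.1, 86.2]
tool_rot: [[-1.0, 0.017, -0.001], [0.017, 1.0, 0.001], [0.001, 0.001, -1.0]]
force: [0.5, -1.4, -0.3]
gripper_width: 55.8
time: 7.92
tool_pos: [410.5, 236.5, 86.3]
tool_rot: [[-1.0, 0.019, -0.001], [0.019, 1.0, -0.001], [0.001, -0.001, -1.0]]
force: [-0.7, 0.3, -0.8]
gripper_width: 55.6
t 7.92 pos [410.5 236.5  86.3] F [-0.7  0.3 -0.8] w 55.6 | lin [-0.0024, -0.0, 0.0773] dr [-0.05, -0.03, 0.02] rows 1.2
```

```bash
python3 -m inch '{"linear":[[-0.002,0,0.055],[-0.002,0,0.077],[-0.002,0,0.077],[-0.002,0,0.077],[-0.002,0,0.077]],"dr":[[0,0,0],[0,0,0],[0,0,0],[0,0,0],[0,0,0]],"claw":[-0.3,-0.3,-0.3,0.4,0.4]}' 60;  python3 -m inch '{"linear":[[0,0,0],[0,0,0],[0,0,-0.02],[0,0,-0.08],[0,0,-0.08]],"dr":[[0,0,0],[0,0,0],[0,0,0],[0,0,0],[0,0,0]],"claw":[0.5,0.5,0.5,0.5,0.5]}'; python3 plan.py 525,-64,88,-0.6
```

```text
time: 8.55
tool_pos: [414.3, 236.6, 11.1]
tool_rot: [[-1.0, 0.02, 0.003], [0.02, 1.0, -0.0], [-0.003, -0.0, -1.0]]
force: [-0.4, -0.9, 2.3]
gripper_width: 30.2
time: 9.18
tool_pos: [416.4, 238.1, 93.8]
tool_rot: [[-1.0, 0.019, 0.008], [0.019, 1.0, 0.003], [-0.008, 0.003, -1.0]]
force: [0.9, 0.4, -3.9]
gripper_width: 30.5
t 9.18 pos [416.4 238.1  93.8] F [ 0.9  0.4 -3.9] w 30.5 | lin [-0.1143, -0.3, 0.0059] dr [0.16, 0.48, -0.49] rows 5.1
```

```bash
python3 -m inch '{"linear":[[-0.112,-0.301,0.003],[-0.112,-0.301,0.003],[-0.112,-0.301,0.003],[-0.112,-0.301,0.003],[-0.112,-0.301,0.003]],"dr":[[0,0.3,-0.5],[0,0.3,-0.5],[0,0.3,-0.5],[0,0.3,-0.5],[0,0.3,-0.5]],"claw":[0.5,0.5,0.5,0.5,0.5]}'; python3 -m inch '{"linear":[[0,0,0],[0,0,0]],"dr":[[0,0,0],[0,0,0]],"claw":[0.5,0.5]}'; python3 plan.py 525,-64,15,-0.6
```

```text
time: 9.8
tool_pos: [515.4, -60.0, 85.5]
tool_rot: [[-1.0, 0.011, -0.007], [0.011, 1.0, 0.0], [0.007, 0.0, -1.0]]
force: [1.1, 1.0, -3.3]
gripper_width: 30.2
time: 10.05
tool_pos: [514.6, -58.0, 85.6]
tool_rot: [[-1.0, 0.011, -0.008], [0.011, 1.0, 0.0], [0.008, 0.0, -1.0]]
force: [0.2, -0.7, -3.5]
gripper_width: 30.1
t 10.05 pos [514.6 -58.   85.6] F [ 0.2 -0.7 -3.5] w 30.1 | lin [-0.0111, -0.0059, 0.0705] dr [0.02, -0.47, -0.05] rows 1.1
```

```bash
python3 -m inch '{"linear":[[-0.011,-0.006,0.02],[-0.011,-0.006,0.06],[-0.011,-0.006,0.069],[-0.011,-0.006,0.069],[-0.011,-0.006,0.069]],"dr":[[0,-0.5,0],[0,-0.5,0],[0,-0.5,0],[0,-0.5,0],[0,-0.5,0]],"claw":[0.5,0.5,0.5,0.5,0.5]}'; python3 -m inch '{"linear":[[0,0,0],[0,0,0],[0,0,0],[0,0,-0.05],[0,0,-0.06]],"dr":[[0,0,0],[0,0,0],[0,0,0],[0,0,0],[0,0,0]],"claw":[-0.15,-0.15,-0.15,-0.15,-0.15]}'; python3 -m inch '{"linear":[[0,-0.047,0],[0,-0.047,0],[0,-0.047,0]],"dr":[[0,0,0],[0,0,0],[0,0,0]],"claw":[1,1,1]}';  python3 plan.py 525,-111,15,-0.6
```

```text
time: 10.68
tool_pos: [527.6, -64.3, 19.2]
tool_rot: [[-1.0, 0.01, 0.006], [0.01, 1.0, -0.001], [-0.006, -0.001, -1.0]]
force: [-1.0, 0.1, -4.1]
gripper_width: 30.2
time: 11.3
tool_pos: [529.0, -65.2, 81.1]
tool_rot: [[-1.0, 0.011, 0.009], [0.011, 1.0, -0.002], [-0.009, -0.002, -1.0]]
force: [0.6, -1.0, -0.4]
gripper_width: 49.0
time: 11.68
tool_pos: [525.4, -111.3, 77.5]
tool_rot: [[-1.0, 0.011, 0.003], [0.011, 1.0, -0.0], [-0.003, -0.0, -1.0]]
force: [0.1, -0.6, 0.1]
gripper_width: -0.3
t 11.68 pos [ 525.4 -111.3   77.5] F [ 0.1 -0.6  0.1] w -0.3 | lin [0.0006, 0.0003, 0.0625] dr [-0.01, 0.15, -0.04] rows 1.0
```

```bash
python3 -m inch '{"linear":[[0,0,0.04],[0,0,0.062],[0,0,0.062],[0,0,0.062]],"dr":[[0,0,0],[0,0,0],[0,0,0],[0,0,0]],"claw":[1,1,1,1]}'; python3 -m inch '{"linear":[[0,0.01,0],[0,0.02,0],[0,0.03,0],[0,0.038,0],[0,0.042,0]],"dr":[[0,0,0],[0,0,0],[0,0,0],[0,0,0],[0,0,0]],"claw":[1,1,1,1,1]}'; python3 -m inch '{"linear":[[0,0.003,0],[0,0.005,0]],"dr":[[0,0,0],[0,0,0]],"claw":[1,1]}';python3 -m inch '{"linear":[[0,0.002,0],[0,0.003,0]],"dr":[[0,0,0],[0,0,0]],"claw":[1,1]}';python3 -m inch '{"linear":[[0,0.002,0],[0,0.003,0]],"dr":[[0,0,0],[0,0,0]],"claw":[1,1]}'
```

```text
time: 12.18
tool_pos: [526.5, -111.2, 16.5]
tool_rot: [[-1.0, 0.01, 0.004], [0.01, 1.0, -0.001], [-0.004, -0.001, -1.0]]
force: [-0.2, -0.2, 0.4]
gripper_width: 0.4
time: 12.8
tool_pos: [527.4, -69.7, 16.6]
tool_rot: [[-1.0, 0.01, 0.005], [0.01, 1.0, -0.003], [-0.005, -0.003, -1.0]]
force: [-0.2, -4.5, 4.5]
gripper_width: 0.0
time: 13.05
tool_pos: [527.5, -65.3, 16.6]
tool_rot: [[-1.0, 0.011, 0.005], [0.011, 1.0, -0.003], [-0.005, -0.003, -1.0]]
force: [-0.2, -4.7, 5.8]
gripper_width: 0.1
time: 13.3
tool_pos: [527.5, -62.5, 16.6]
tool_rot: [[-1.0, 0.011, 0.005], [0.011, 1.0, -0.003], [-0.005, -0.003, -1.0]]
force: [-0.8, -5.7, 5.7]
gripper_width: 0.1
time: 13.55
tool_pos: [527.1, -61.3, 16.6]
tool_rot: [[-1.0, 0.012, 0.004], [0.012, 1.0, -0.007], [-0.004, -0.007, -1.0]]
force: [-1.6, -11.0, 6.0]
gripper_width: -0.2
```

Contact at y ≈ -61.5 (expected -62), so no. 2 is tight. Next is C.

```bash
python3 -m inch '{"linear":[[0,-0.01,0],[0,-0.01,-0.05],[0,-0.01,-0.075]],"dr":[[0,0,0],[0,0,0],[0,0,0]],"claw":[1,1,1]}'; python3 -c "
from seg import *; tops()"; python3 plan.py 428.1,311.3,90,8
```

```text
time: 13.92
tool_pos: [526.4, -68.0, 92.1]
tool_rot: [[-1.0, 0.011, 0.004], [0.011, 1.0, 0.001], [-0.004, 0.001, -1.0]]
force: [0.5, -0.4, -0.0]
gripper_width: 0.4
top [428.1 311.4] 7.7 [16.7 68.3]
top [565.6 317.3] 15.0 [16.9 68.9]
top [581.  241.7] -3.5 [17.4 69.3]
t 13.97 pos [528.2 -68.4  94.9] F [ 0.1 -0.3  1.6] w -0.2 | lin [0.1041, 0.3786, 0.0041] dr [-0.03, 0.47, -8.6] rows 6.3
```

```bash
python3 -m inch '{"linear":[[0.103,0.378,0],[0.103,0.378,0],[0.103,0.378,0],[0.103,0.378,0],[0.103,0.378,0]],"dr":[[0,0.3,-8.6],[0,0.3,-8.6],[0,0.3,-8.6],[0,0.3,-8.6],[0,0.3,-8.6]],"claw":[-0.3,-0.3,-0.3,-0.3,-0.3]}'; python3 plan.py 428.1,311.3,90,7.9
```

```text
time: 14.6
tool_pos: [445.5, 235.9, 89.3]
tool_rot: [[-0.99, -0.139, -0.004], [-0.139, 0.99, -0.0], [0.004, 0.0, -1.0]]
force: [1.8, 0.7, -0.5]
gripper_width: 55.4
t 14.6 pos [445.5 235.9  89.3] F [ 1.8  0.7 -0.5] w 55.4 | lin [0.0067, 0.0771, -0.0007] dr [0.02, -0.23, 0.09] rows 1.2
```

```bash
python3 -m inch '{"linear":[[0.006,0.077,0],[0.006,0.077,0],[0.006,0.077,0],[0.006,0.077,0]],"dr":[[0,-0.2,0],[0,-0.2,0],[0,-0.2,0],[0,-0.2,0]],"claw":[-0.3,-0.3,-0.3,-0.3]}'; python3 plan.py 428.1,311.3,9,7.9
```

```text
time: 15.1
tool_pos: [430.6, 307.8, 89.7]
tool_rot: [[-0.991, -0.137, 0.001], [-0.137, 0.991, -0.002], [-0.0, -0.002, -1.0]]
force: [0.8, -1.0, 0.7]
gripper_width: 55.5
t 15.1 pos [430.6 307.8  89.7] F [ 0.8 -1.   0.7] w 55.5 | lin [0.002, 0.004, 0.0807] dr [-0.11, 0.02, -0.0] rows 1.3
```

```bash
python3 -m inch '{"linear":[[0.002,0.004,0.055],[0.002,0.004,0.08],[0.002,0.004,0.08],[0.002,0.004,0.08],[0.002,0.004,0.08]],"dr":[[0,0,0],[0,0,0],[0,0,0],[0,0,0],[0,0,0]],"claw":[-0.3,-0.3,-0.3,0.4,0.4]}' 60;  python3 -m inch '{"linear":[[0,0,0],[0,0,0],[0,0,-0.02],[0,0,-0.08],[0,0,-0.08]],"dr":[[0,0,0],[0,0,0],[0,0,0],[0,0,0],[0,0,0]],"claw":[0.5,0.5,0.5,0.5,0.5]}'; python3 plan.py 524,-96,88,-0.6
```

```text
time: 15.72
tool_pos: [429.9, 312.9, 12.0]
tool_rot: [[-0.99, -0.138, 0.005], [-0.138, 0.99, -0.0], [-0.005, -0.001, -1.0]]
force: [0.4, -2.0, 3.2]
gripper_width: 30.5
time: 16.35
tool_pos: [431.7, 315.2, 95.0]
tool_rot: [[-0.99, -0.139, 0.01], [-0.139, 0.99, 0.004], [-0.011, 0.003, -1.0]]
force: [0.9, 0.7, -4.4]
gripper_width: 29.8
t 16.35 pos [431.7 315.2  95. ] F [ 0.9  0.7 -4.4] w 29.8 | lin [-0.034, -0.4201, 0.0061] dr [0.21, 0.6, 8.61] rows 6.7
```

```bash
python3 -m inch '{"linear":[[-0.034,-0.42,0],[-0.034,-0.42,0],[-0.034,-0.42,0],[-0.034,-0.42,0],[-0.034,-0.42,0]],"dr":[[0,0.3,8.6],[0,0.3,8.6],[0,0.3,8.6],[0,0.3,8.6],[0,0.3,8.6]],"claw":[0.5,0.5,0.5,0.5,0.5]}'; python3 plan.py 524,-96,88,-0.6
```

```text
time: 16.98
tool_pos: [495.6, 6.4, 89.4]
tool_rot: [[-1.0, 0.01, -0.005], [0.01, 1.0, -0.0], [0.005, -0.0, -1.0]]
force: [1.9, 1.1, -4.8]
gripper_width: 30.3
t 16.98 pos [495.6   6.4  89.4] F [ 1.9  1.1 -4.8] w 30.3 | lin [-0.0295, -0.1021, 0.0013] dr [-0.02, -0.29, 0.01] rows 1.7
```

```bash
python3 -m inch '{"linear":[[-0.029,-0.102,0],[-0.029,-0.102,0],[-0.029,-0.102,0],[-0.029,-0.102,0]],"dr":[[0,-0.2,0],[0,-0.2,0],[0,-0.2,0],[0,-0.2,0]],"claw":[0.5,0.5,0.5,0.5]}'; python3 plan.py 524,-96,15,-0.6
```

```text
time: 17.48
tool_pos: [523.0, -93.6, 89.4]
tool_rot: [[-1.0, 0.011, -0.003], [0.011, 1.0, 0.0], [0.003, 0.0, -1.0]]
force: [-0.2, 0.5, -5.0]
gripper_width: 30.1
t 17.48 pos [523.  -93.6  89.4] F [-0.2  0.5 -5. ] w 30.1 | lin [-0.0012, -0.0024, 0.0744] dr [0.02, -0.15, -0.02] rows 1.2
```

```bash
python3 -m inch '{"linear":[[-0.001,-0.002,0.03],[-0.001,-0.002,0.066],[-0.001,-0.002,0.075],[-0.001,-0.002,0.075],[-0.001,-0.002,0.075]],"dr":[[0,0,0],[0,0,0],[0,0,0],[0,0,0],[0,0,0]],"claw":[0.5,0.5,0.5,0.5,0.5]}'; python3 -m inch '{"linear":[[0,0,0],[0,0,0],[0,0,0],[0,0,-0.05],[0,0,-0.06]],"dr":[[0,0,0],[0,0,0],[0,0,0],[0,0,0],[0,0,0]],"claw":[-0.15,-0.15,-0.15,-0.15,-0.15]}'; python3 -m inch '{"linear":[[0,-0.047,0],[0,-0.047,0],[0,-0.047,0]],"dr":[[0,0,0],[0,0,0],[0,0,0]],"claw":[1,1,1]}';  python3 plan.py 524,-143,15,-0.6
```

```text
time: 18.1
tool_pos: [525.6, -95.6, 16.1]
tool_rot: [[-1.0, 0.009, 0.001], [0.009, 1.0, -0.001], [-0.001, -0.001, -1.0]]
force: [0.4, 0.2, -4.5]
gripper_width: 29.9
time: 18.73
tool_pos: [527.9, -97.1, 78.8]
tool_rot: [[-1.0, 0.011, 0.006], [0.011, 1.0, -0.003], [-0.006, -0.003, -1.0]]
force: [0.4, 0.3, -0.1]
gripper_width: 49.1
time: 19.1
tool_pos: [524.4, -143.1, 75.2]
tool_rot: [[-1.0, 0.011, -0.001], [0.011, 1.0, -0.0], [0.001, -0.0, -1.0]]
force: [-0.0, 0.7, -0.5]
gripper_width: 0.1
t 19.1 pos [ 524.4 -143.1   75.2] F [-0.   0.7 -0.5] w 0.1 | lin [0.0003, 0.0001, 0.0602] dr [-0.02, -0.05, -0.04] rows 1.0
```

```bash
python3 -m inch '{"linear":[[0,0,0.04],[0,0,0.059],[0,0,0.059],[0,0,0.059]],"dr":[[0,0,0],[0,0,0],[0,0,0],[0,0,0]],"claw":[1,1,1,1]}'; python3 -m inch '{"linear":[[0,0.01,0],[0,0.02,0],[0,0.03,0],[0,0.038,0],[0,0.042,0]],"dr":[[0,0,0],[0,0,0],[0,0,0],[0,0,0],[0,0,0]],"claw":[1,1,1,1,1]}'; python3 -m inch '{"linear":[[0,0.003,0],[0,0.005,0]],"dr":[[0,0,0],[0,0,0]],"claw":[1,1]}';python3 -m inch '{"linear":[[0,0.002,0],[0,0.003,0]],"dr":[[0,0,0],[0,0,0]],"claw":[1,1]}';python3 -m inch '{"linear":[[0,0.002,0],[0,0.003,0]],"dr":[[0,0,0],[0,0,0]],"claw":[1,1]}'
```

```text
time: 19.6
tool_pos: [525.3, -143.0, 17.3]
tool_rot: [[-1.0, 0.01, 0.001], [0.01, 1.0, -0.001], [-0.001, -0.001, -1.0]]
force: [0.7, -0.6, 0.2]
gripper_width: -0.0
time: 20.23
tool_pos: [526.4, -101.8, 17.6]
tool_rot: [[-1.0, 0.01, 0.002], [0.01, 1.0, -0.004], [-0.002, -0.004, -1.0]]
force: [-0.3, -4.6, 4.7]
gripper_width: -0.3
time: 20.48
tool_pos: [526.5, -97.2, 17.5]
tool_rot: [[-1.0, 0.011, 0.002], [0.011, 1.0, -0.004], [-0.002, -0.004, -1.0]]
force: [0.7, -5.4, 5.4]
gripper_width: -0.3
time: 20.72
tool_pos: [526.5, -94.3, 17.5]
tool_rot: [[-1.0, 0.011, 0.002], [0.011, 1.0, -0.004], [-0.002, -0.004, -1.0]]
force: [-0.4, -4.5, 5.8]
gripper_width: -0.1
time: 20.98
tool_pos: [526.6, -91.4, 17.5]
tool_rot: [[-1.0, 0.011, 0.002], [0.011, 1.0, -0.004], [-0.002, -0.004, -1.0]]
force: [-0.0, -5.2, 5.3]
gripper_width: 0.1
```

The force stayed at about 5 N past the expected -94, which is odd, so look before pushing further.

Run:
```python
from h import *
snap('wrist','w4',None,1.4)
P=camera_params('wrist'); print(proj(P,[[524,13,24],[524,-19,24],[524,-51,24],[524,-83,24],[480,-83,24],[480,-83,6]])*1.4)
```

```text
[[743.75584498 391.64558097]
 [636.26686831 392.43429457]
 [529.02803079 393.22117275]
 [422.03846029 394.00622189]
 [422.99687664 249.91904694]
 [420.15828096 237.3199558 ]]
```

View pics/w4.png

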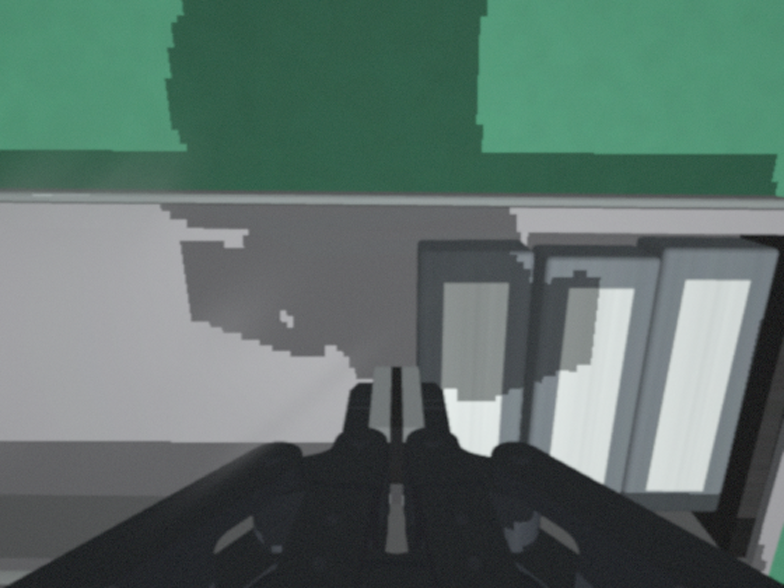

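The row looks sound: edges at x ≈ 418, 533, 645 and 775, all flat and square. The third weight is about flush (predicted edge 422). Push a touch more for a firm contact.

```bash
python3 -m inch '{"linear":[[0,0.001,0],[0,0.002,0]],"dr":[[0,0,0],[0,0,0]],"claw":[1,1]}';python3 -m inch '{"linear":[[0,0.002,0],[0,0.002,0]],"dr":[[0,0,0],[0,0,0]],"claw":[1,1]}'
```

```text
time: 21.28
tool_pos: [526.6, -89.4, 17.6]
tool_rot: [[-1.0, 0.011, 0.002], [0.011, 1.0, -0.004], [-0.002, -0.004, -1.0]]
force: [-0.2, -4.7, 5.4]
gripper_width: -0.3
time: 21.52
tool_pos: [526.4, -88.6, 17.6]
tool_rot: [[-1.0, 0.012, 0.001], [0.012, 1.0, -0.007], [-0.002, -0.007, -1.0]]
force: [-0.8, -7.9, 6.0]
gripper_width: 0.0
```

```bash
python3 -m inch '{"linear":[[0,-0.01,0],[0,-0.01,-0.05],[0,-0.01,-0.075]],"dr":[[0,0,0],[0,0,0],[0,0,0]],"claw":[1,1,1]}'; python3 -c "
from seg import *; tops()"; python3 plan.py 581,241.7,90,-3.5
```

```text
time: 21.9
tool_pos: [525.7, -95.5, 93.2]
tool_rot: [[-1.0, 0.01, 0.001], [0.01, 1.0, 0.0], [-0.001, 0.0, -1.0]]
force: [-0.5, -0.1, -0.2]
gripper_width: 0.1
top [565.6 317.3] 14.9 [16.7 68.9]
top [581.  241.7] -3.5 [17.3 69.3]
t 21.95 pos [527.4 -95.9  96. ] F [-0.1  0.6  2. ] w -0.1 | lin [-0.0501, 0.3382, 0.0059] dr [-0.04, 0.3, 2.92] rows 5.5
```

```bash
python3 -m inch '{"linear":[[-0.049,0.338,0.003],[-0.049,0.338,0.003],[-0.049,0.338,0.003],[-0.049,0.338,0.003],[-0.049,0.338,0.003]],"dr":[[0,0.2,2.9],[0,0.2,2.9],[0,0.2,2.9],[0,0.2,2.9],[0,0.2,2.9]],"claw":[-0.3,-0.3,-0.3,-0.3,-0.3]}';  python3 -m inch '{"linear":[[-0.007,0.04,0],[-0.007,0.04,0],[-0.007,0.04,0]],"dr":[[0,0,0],[0,0,0],[0,0,0]],"claw":[-0.3,-0.3,-0.3]}'; python3 plan.py 581,241.7,9,-3.5
```

```text
time: 22.58
tool_pos: [572.3, 215.1, 87.4]
tool_rot: [[-0.998, 0.061, -0.006], [0.061, 0.998, -0.0], [0.006, -0.001, -1.0]]
force: [2.0, -0.2, -0.8]
gripper_width: 55.6
time: 22.95
tool_pos: [581.7, 251.8, 87.4]
tool_rot: [[-0.998, 0.061, -0.006], [0.061, 0.998, -0.002], [0.006, -0.002, -1.0]]
force: [0.9, -0.0, 0.6]
gripper_width: 55.2
t 22.95 pos [581.7 251.8  87.4] F [ 0.9 -0.   0.6] w 55.2 | lin [-0.0004, -0.01, 0.0784] dr [-0.11, -0.32, 0.02] rows 1.3
```

```bash
python3 -m inch '{"linear":[[0,-0.01,0.02],[0,-0.01,0.065],[0,-0.01,0.077],[0,-0.01,0.077],[0,-0.01,0.077]],"dr":[[0,-0.3,0],[0,-0.3,0],[0,-0.3,0],[0,-0.3,0],[0,-0.3,0]],"claw":[-0.3,-0.3,-0.3,-0.3,0.4]}' 60;  python3 -m inch '{"linear":[[0,0,0],[0,0,0],[0,0,0],[0,0,-0.02],[0,0,-0.08]],"dr":[[0,0,0],[0,0,0],[0,0,0],[0,0,0],[0,0,0]],"claw":[0.5,0.5,0.5,0.5,0.5]}'; python3 plan.py 524,-128,88,-0.6
```

```text
time: 23.58
tool_pos: [583.3, 242.0, 13.1]
tool_rot: [[-0.998, 0.062, 0.004], [0.062, 0.998, -0.001], [-0.004, -0.0, -1.0]]
force: [-0.7, 0.2, -0.6]
gripper_width: 38.8
time: 24.2
tool_pos: [577.7, 240.9, 88.0]
tool_rot: [[-0.998, 0.061, -0.008], [0.061, 0.998, -0.004], [0.008, -0.005, -1.0]]
force: [0.6, 0.2, -3.8]
gripper_width: 30.0
t 24.2 pos [577.7 240.9  88. ] F [ 0.6  0.2 -3.8] w 30.0 | lin [0.0311, -0.3715, 0.002] dr [-0.26, -0.45, -2.89] rows 6.0
```

```bash
python3 -m inch '{"linear":[[0.031,-0.371,-0.002],[0.031,-0.371,-0.002],[0.031,-0.371,-0.002],[0.031,-0.371,-0.002],[0.031,-0.371,-0.002]],"dr":[[0,-0.3,-2.9],[0,-0.3,-2.9],[0,-0.3,-2.9],[0,-0.3,-2.9],[0,-0.3,-2.9]],"claw":[0.5,0.5,0.5,0.5,0.5]}'; python3 -m inch '{"linear":[[0.004,-0.055,0],[0.004,-0.055,0],[0.004,-0.055,0]],"dr":[[0,0,0],[0,0,0],[0,0,0]],"claw":[0.5,0.5,0.5]}'; python3 plan.py 524,-128,15,-0.6
```

```text
time: 24.82
tool_pos: [536.1, -68.8, 93.5]
tool_rot: [[-1.0, 0.01, 0.007], [0.01, 1.0, -0.001], [-0.007, -0.001, -1.0]]
force: [1.1, -0.1, -5.2]
gripper_width: 29.9
time: 25.2
tool_pos: [531.8, -121.9, 93.3]
tool_rot: [[-1.0, 0.011, 0.006], [0.011, 1.0, -0.001], [-0.006, -0.001, -1.0]]
force: [-0.4, 1.2, -5.5]
gripper_width: 29.6
t 25.2 pos [ 531.8 -121.9   93.3] F [-0.4  1.2 -5.5] w 29.6 | lin [0.0082, -0.0062, 0.0783] dr [-0.03, 0.36, -0.04] rows 1.3
```

```bash
python3 -m inch '{"linear":[[0.008,-0.006,0.02],[0.008,-0.006,0.065],[0.008,-0.006,0.078],[0.008,-0.006,0.079],[0.008,-0.006,0.079]],"dr":[[0,0.3,0],[0,0.3,0],[0,0.3,0],[0,0.3,0],[0,0.3,0]],"claw":[0.5,0.5,0.5,0.5,0.5]}'; python3 -m inch '{"linear":[[0,0,0],[0,0,0],[0,0,0],[0,0,-0.05],[0,0,-0.06]],"dr":[[0,0,0],[0,0,0],[0,0,0],[0,0,0],[0,0,0]],"claw":[-0.15,-0.15,-0.15,-0.15,-0.15]}'; python3 -m inch '{"linear":[[0,-0.047,0],[0,-0.047,0],[0,-0.047,0]],"dr":[[0,0,0],[0,0,0],[0,0,0]],"claw":[1,1,1]}';  python3 plan.py 524,-175,15,-0.6
```

```text
time: 25.82
tool_pos: [525.2, -126.5, 15.6]
tool_rot: [[-1.0, 0.008, 0.002], [0.008, 1.0, -0.0], [-0.002, -0.0, -1.0]]
force: [-1.3, 1.4, 2.0]
gripper_width: 29.4
time: 26.45
tool_pos: [527.1, -129.2, 77.5]
tool_rot: [[-1.0, 0.011, 0.007], [0.011, 1.0, -0.004], [-0.007, -0.004, -1.0]]
force: [0.1, 0.5, -0.5]
gripper_width: 48.9
time: 26.82
tool_pos: [523.6, -174.9, 74.0]
tool_rot: [[-1.0, 0.011, 0.001], [0.011, 1.0, -0.001], [-0.001, -0.001, -1.0]]
force: [0.1, 0.7, 0.1]
gripper_width: 0.2
t 26.82 pos [ 523.6 -174.9   74. ] F [0.1 0.7 0.1] w 0.2 | lin [-0.0003, -0.0001, 0.059] dr [-0.04, 0.05, -0.04] rows 0.9
```

```bash
python3 -m inch '{"linear":[[0,0,0.04],[0,0,0.06],[0,0,0.06],[0,0,0.06]],"dr":[[0,0,0],[0,0,0],[0,0,0],[0,0,0]],"claw":[1,1,1,1]}'; python3 -m inch '{"linear":[[0,0.01,0],[0,0.02,0],[0,0.03,0],[0,0.038,0],[0,0.044,0]],"dr":[[0,0,0],[0,0,0],[0,0,0],[0,0,0],[0,0,0]],"claw":[1,1,1,1,1]}'; python3 -m inch '{"linear":[[0,0.003,0],[0,0.005,0]],"dr":[[0,0,0],[0,0,0]],"claw":[1,1]}';python3 -m inch '{"linear":[[0,0.001,0],[0,0.002,0]],"dr":[[0,0,0],[0,0,0]],"claw":[1,1]}';python3 -m inch '{"linear":[[0,0.001,0],[0,0.002,0]],"dr":[[0,0,0],[0,0,0]],"claw":[1,1]}'
```

```text
time: 27.32
tool_pos: [524.6, -174.8, 15.1]
tool_rot: [[-1.0, 0.01, 0.002], [0.01, 1.0, -0.002], [-0.002, -0.002, -1.0]]
force: [-0.4, 0.8, 0.3]
gripper_width: 0.0
time: 27.95
tool_pos: [525.5, -131.4, 15.2]
tool_rot: [[-1.0, 0.01, 0.003], [0.01, 1.0, -0.003], [-0.003, -0.003, -1.0]]
force: [-0.1, -3.7, 4.2]
gripper_width: -0.0
time: 28.2
tool_pos: [525.3, -127.6, 15.2]
tool_rot: [[-1.0, 0.011, 0.002], [0.011, 1.0, -0.005], [-0.002, -0.005, -1.0]]
force: [-2.2, -6.6, 6.5]
gripper_width: 0.1
time: 28.45
tool_pos: [524.9, -126.7, 15.2]
tool_rot: [[-1.0, 0.012, 0.002], [0.012, 1.0, -0.007], [-0.002, -0.007, -1.0]]
force: [-2.4, -10.3, 6.4]
gripper_width: 0.2
time: 28.7
tool_pos: [524.8, -126.1, 15.3]
tool_rot: [[-1.0, 0.013, 0.001], [0.013, 1.0, -0.01], [-0.001, -0.01, -1.0]]
force: [-3.8, -14.5, 6.0]
gripper_width: 0.1
```

Weight no. 4 is firm at tool y = -126. The last one is D (565.6, 317.3, 15°).

```bash
python3 -m inch '{"linear":[[0,-0.01,0],[0,-0.01,-0.05],[0,-0.01,-0.075]],"dr":[[0,0,0],[0,0,0],[0,0,0]],"claw":[1,1,1]}'; python3 -c "
from seg import *; tops()"; python3 plan.py 565.6,317.3,90,15
```

```text
time: 29.08
tool_pos: [524.6, -131.4, 90.6]
tool_rot: [[-1.0, 0.011, 0.002], [0.011, 1.0, 0.001], [-0.002, 0.001, -1.0]]
force: [0.9, -1.1, 0.3]
gripper_width: -0.1
top [565.6 317.2] 15.0 [16.6 68.8]
t 29.12 pos [ 526.4 -132.    93.5] F [ 0.2 -0.8  2.7] w 0.3 | lin [-0.0345, 0.4497, 0.0034] dr [-0.09, 0.35, -15.59] rows 7.2
```

```bash
python3 -m inch '{"linear":[[-0.034,0.45,0.001],[-0.034,0.45,0.001],[-0.034,0.45,0.001],[-0.034,0.45,0.001],[-0.034,0.45,0.001]],"dr":[[0,0.2,-15.6],[0,0.2,-15.6],[0,0.2,-15.6],[0,0.2,-15.6],[0,0.2,-15.6]],"claw":[-0.3,-0.3,-0.3,-0.3,-0.3]}'; python3 plan.py 565.6,317.3,90,15
```

```text
time: 29.75
tool_pos: [550.0, 181.7, 87.1]
tool_rot: [[-0.966, -0.259, -0.004], [-0.259, 0.966, -0.001], [0.005, 0.001, -1.0]]
force: [0.6, -0.8, 0.4]
gripper_width: 55.9
t 29.75 pos [550.  181.7  87.1] F [ 0.6 -0.8  0.4] w 55.9 | lin [-0.0501, 0.1269, -0.0031] dr [0.03, -0.26, 0.01] rows 2.2
```

```bash
python3 -m inch '{"linear":[[-0.05,0.127,0],[-0.05,0.127,0],[-0.05,0.127,0],[-0.05,0.127,0],[-0.05,0.127,0]],"dr":[[0,-0.2,0],[0,-0.2,0],[0,-0.2,0],[0,-0.2,0],[0,-0.2,0]],"claw":[-0.3,-0.3,-0.3,-0.3,-0.3]}'; python3 -c "
from seg import *; tops()";  python3 plan.py 565.6,317.3,9,15
```

```text
time: 30.38
tool_pos: [566.3, 313.2, 87.4]
tool_rot: [[-0.966, -0.257, -0.0], [-0.257, 0.966, -0.002], [0.001, -0.002, -1.0]]
force: [-0.3, -0.1, 0.2]
gripper_width: 55.6
top [564.8 317. ] 15.0 [17.6 54.6]
t 30.43 pos [566.5 313.   87.7] F [0.9 0.6 0.3] w 55.4 | lin [-0.0002, 0.0045, 0.0787] dr [-0.1, -0.01, -0.12] rows 1.3
```

```bash
python3 -m inch '{"linear":[[0,0.0045,0.045],[0,0.0045,0.078],[0,0.0045,0.079],[0,0.0045,0.079],[0,0.0045,0.079]],"dr":[[0,0,0],[0,0,0],[0,0,0],[0,0,0],[0,0,0]],"claw":[-0.3,-0.3,-0.3,-0.3,0.4]}' 60;  python3 -m inch '{"linear":[[0,0,0],[0,0,0],[0,0,0],[0,0,-0.02],[0,0,-0.08]],"dr":[[0,0,0],[0,0,0],[0,0,0],[0,0,0],[0,0,0]],"claw":[0.5,0.5,0.5,0.5,0.5]}'; python3 plan.py 524,-162,88,-0.6
```

```text
time: 31.05
tool_pos: [567.5, 319.4, 11.3]
tool_rot: [[-0.966, -0.258, 0.005], [-0.258, 0.966, 0.0], [-0.005, -0.001, -1.0]]
force: [0.5, -0.3, 0.6]
gripper_width: 38.6
time: 31.68
tool_pos: [561.9, 317.6, 85.7]
tool_rot: [[-0.966, -0.259, -0.007], [-0.259, 0.966, -0.005], [0.008, -0.003, -1.0]]
force: [1.7, 0.8, -3.8]
gripper_width: 30.0
t 31.68 pos [561.9 317.6  85.7] F [ 1.7  0.8 -3.8] w 30.0 | lin [0.1607, -0.4534, 0.0004] dr [-0.24, -0.45, 15.6] rows 7.7
```

```bash
python3 -m inch '{"linear":[[0.16,-0.453,-0.004],[0.16,-0.453,-0.004],[0.16,-0.453,-0.004],[0.16,-0.453,-0.004],[0.16,-0.453,-0.004]],"dr":[[0,-0.3,15.6],[0,-0.3,15.6],[0,-0.3,15.6],[0,-0.3,15.6],[0,-0.3,15.6]],"claw":[0.5,0.5,0.5,0.5,0.5]}'; python3 plan.py 524,-162,88,-0.6
```

```text
time: 32.3
tool_pos: [540.9, 5.9, 92.2]
tool_rot: [[-1.0, 0.01, 0.007], [0.01, 1.0, -0.0], [-0.007, -0.0, -1.0]]
force: [1.9, -1.5, -3.6]
gripper_width: 29.7
t 32.3 pos [540.9   5.9  92.2] F [ 1.9 -1.5 -3.6] w 29.7 | lin [0.0152, -0.1681, 0.0042] dr [-0.02, 0.42, 0.02] rows 2.7
```

```bash
python3 -m inch '{"linear":[[0.015,-0.168,0],[0.015,-0.168,0],[0.015,-0.168,0],[0.015,-0.168,0],[0.015,-0.168,0]],"dr":[[0,0.3,0],[0,0.3,0],[0,0.3,0],[0,0.3,0],[0,0.3,0]],"claw":[0.5,0.5,0.5,0.5,0.5]}'; python3 plan.py 524,-162,15,-0.6
```

```text
time: 32.92
tool_pos: [524.3, -159.6, 91.8]
tool_rot: [[-1.0, 0.011, 0.001], [0.011, 1.0, 0.001], [-0.001, 0.001, -1.0]]
force: [-0.6, 0.9, -3.1]
gripper_width: 30.3
t 32.92 pos [ 524.3 -159.6   91.8] F [-0.6  0.9 -3.1] w 30.3 | lin [0.0003, -0.0024, 0.0768] dr [0.04, 0.07, -0.02] rows 1.2
```

```bash
python3 -m inch '{"linear":[[0,-0.002,0.03],[0,-0.002,0.065],[0,-0.002,0.077],[0,-0.002,0.077],[0,-0.002,0.077]],"dr":[[0,0,0],[0,0,0],[0,0,0],[0,0,0],[0,0,0]],"claw":[0.5,0.5,0.5,0.5,0.5]}'; python3 -m inch '{"linear":[[0,0,0],[0,0,0],[0,0,0],[0,0,-0.05],[0,0,-0.06]],"dr":[[0,0,0],[0,0,0],[0,0,0],[0,0,0],[0,0,0]],"claw":[-0.15,-0.15,-0.15,-0.15,-0.15]}'; python3 -m inch '{"linear":[[0,-0.047,0],[0,-0.047,0],[0,-0.047,0]],"dr":[[0,0,0],[0,0,0],[0,0,0]],"claw":[1,1,1]}';  python3 plan.py 524,-207,15,-0.6
```

```text
time: 33.55
tool_pos: [525.4, -161.6, 15.6]
tool_rot: [[-1.0, 0.009, 0.003], [0.009, 1.0, -0.001], [-0.003, -0.001, -1.0]]
force: [0.4, -0.4, -3.5]
gripper_width: 29.7
time: 34.17
tool_pos: [527.1, -163.3, 78.2]
tool_rot: [[-1.0, 0.011, 0.007], [0.011, 1.0, -0.003], [-0.007, -0.003, -1.0]]
force: [1.3, -1.4, -0.7]
gripper_width: 49.3
time: 34.55
tool_pos: [523.6, -208.8, 74.4]
tool_rot: [[-1.0, 0.011, 0.001], [0.011, 1.0, 0.001], [-0.001, 0.001, -1.0]]
force: [0.6, 0.0, -0.5]
gripper_width: -0.1
t 34.55 pos [ 523.6 -208.8   74.4] F [ 0.6  0.  -0.5] w -0.1 | lin [-0.0003, 0.0018, 0.0594] dr [0.04, 0.04, -0.04] rows 1.0
```

```bash
python3 -m inch '{"linear":[[0,0,0.04],[0,0,0.06],[0,0,0.06],[0,0,0.06]],"dr":[[0,0,0],[0,0,0],[0,0,0],[0,0,0]],"claw":[1,1,1,1]}'; python3 -m inch '{"linear":[[0,0.01,0],[0,0.02,0],[0,0.03,0],[0,0.038,0],[0,0.046,0]],"dr":[[0,0,0],[0,0,0],[0,0,0],[0,0,0],[0,0,0]],"claw":[1,1,1,1,1]}'; python3 -m inch '{"linear":[[0,0.002,0],[0,0.004,0]],"dr":[[0,0,0],[0,0,0]],"claw":[1,1]}';python3 -m inch '{"linear":[[0,0.001,0],[0,0.002,0]],"dr":[[0,0,0],[0,0,0]],"claw":[1,1]}';python3 -m inch '{"linear":[[0,0.001,0],[0,0.002,0]],"dr":[[0,0,0],[0,0,0]],"claw":[1,1]}'
```

```text
time: 35.05
tool_pos: [524.6, -208.8, 15.5]
tool_rot: [[-1.0, 0.01, 0.002], [0.01, 1.0, -0.0], [-0.002, -0.0, -1.0]]
force: [-0.2, 0.2, 0.1]
gripper_width: 0.0
time: 35.67
tool_pos: [525.5, -163.4, 15.7]
tool_rot: [[-1.0, 0.011, 0.003], [0.011, 1.0, -0.002], [-0.003, -0.002, -1.0]]
force: [-0.5, -3.5, 4.3]
gripper_width: -0.1
time: 35.92
tool_pos: [525.4, -159.8, 15.4]
tool_rot: [[-1.0, 0.011, 0.003], [0.011, 1.0, -0.002], [-0.003, -0.002, -1.0]]
force: [-0.3, -5.3, 5.8]
gripper_width: 0.2
time: 36.17
tool_pos: [525.2, -158.8, 15.5]
tool_rot: [[-1.0, 0.012, 0.002], [0.012, 1.0, -0.004], [-0.002, -0.003, -1.0]]
force: [-1.5, -6.0, 5.5]
gripper_width: 0.1
time: 36.42
tool_pos: [524.9, -158.1, 15.6]
tool_rot: [[-1.0, 0.012, 0.001], [0.012, 1.0, -0.006], [-0.001, -0.006, -1.0]]
force: [-1.9, -10.6, 4.9]
gripper_width: -0.1
```

```bash
python3 -m inch '{"linear":[[0,0.002,0],[0,0.002,0]],"dr":[[0,0,0],[0,0,0]],"claw":[1,1]}'; python3 -m inch '{"linear":[[0,-0.015,0],[0,-0.015,-0.05],[0.04,0.06,-0.11],[0.04,0.08,-0.14],[0.04,0.08,-0.14]],"dr":[[0,0,0],[0,0,0],[0,0,0],[0,0,0],[0,0,0]],"claw":[1,1,1,1,1]}'
python3 - <<'E'
from h import *
snap('wrist','w5',None,1.4)
P=camera_params('wrist'); print(sensors.observe()['tool_pos'].round(1),(proj(P,[[x,13-32*i,24] for i in range(6) for x in (480,568)])*1.4).round(0).tolist())
np.save('P5.npy',P,allow_pickle=True)
E
```

```text
time: 36.67
tool_pos: [524.9, -158.0, 15.6]
tool_rot: [[-1.0, 0.013, 0.001], [0.013, 1.0, -0.01], [-0.001, -0.01, -1.0]]
force: [-2.3, -14.1, 4.5]
gripper_width: -0.0
time: 37.3
tool_pos: [485.3, -70.5, 156.8]
tool_rot: [[-1.0, 0.008, 0.004], [0.008, 1.0, 0.001], [-0.004, 0.001, -1.0]]
force: [0.7, -1.0, -1.4]
gripper_width: 0.4
[485.5 -70.7 156.6] [[544.0, 267.0], [532.0, 406.0], [487.0, 268.0], [480.0, 407.0], [430.0, 268.0], [428.0, 407.0], [373.0, 268.0], [376.0, 407.0], [316.0, 269.0], [324.0, 408.0], [259.0, 269.0], [271.0, 408.0]]
```

View pics/w5.png

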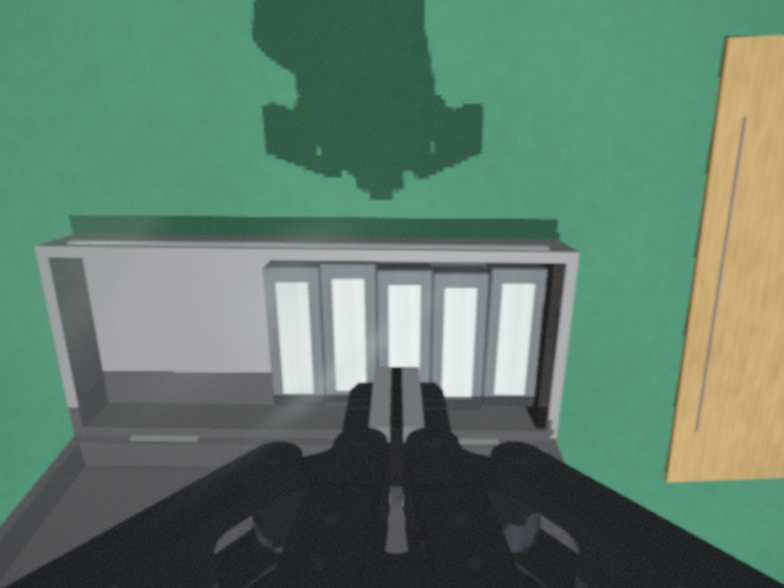

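The five weights form one tight straight row against the strip. The edges run x ≈ 266 to 547 against 259 to 544 predicted, and the ends are level within about 3 mm. Now the lid: I'll hook the handle from behind with closed fingers, after one look from above.

```bash
python3 -m inch '{"linear":[[-0.165,-0.053,-0.06],[-0.165,-0.053,-0.06],[-0.165,-0.053,-0.06],[-0.165,-0.053,-0.06],[-0.165,-0.053,-0.06]],"dr":[[0,0,0],[0,0,0],[0,0,0],[0,0,0],[0,0,0]],"claw":[1,1,1,1,1]}'
python3 - <<'E'
from h import *
from plan import plan
plan(690,-123,170,-0.6)
P=camera_params('wrist'); snap('wrist','w6',None,1.4)
print((proj(P,[[666,y,122] for y in (-68,-123,-178)])*1.4).round(0).tolist())
np.save('P6.npy',P,allow_pickle=True)
E
```

```text
time: 37.98
tool_pos: [648.8, -127.8, 212.3]
tool_rot: [[-1.0, 0.011, -0.003], [0.011, 1.0, 0.001], [0.003, 0.001, -1.0]]
force: [-0.2, -0.3, -1.1]
gripper_width: 0.0
t 37.98 pos [ 648.8 -127.8  212.3] F [-0.2 -0.3 -1.1] w 0.0 | lin [-0.0412, 0.0052, 0.0422] dr [0.07, -0.15, -0.05] rows 0.9
[[516.0, 334.0], [405.0, 335.0], [294.0, 336.0]]
```

View pics/w6.png

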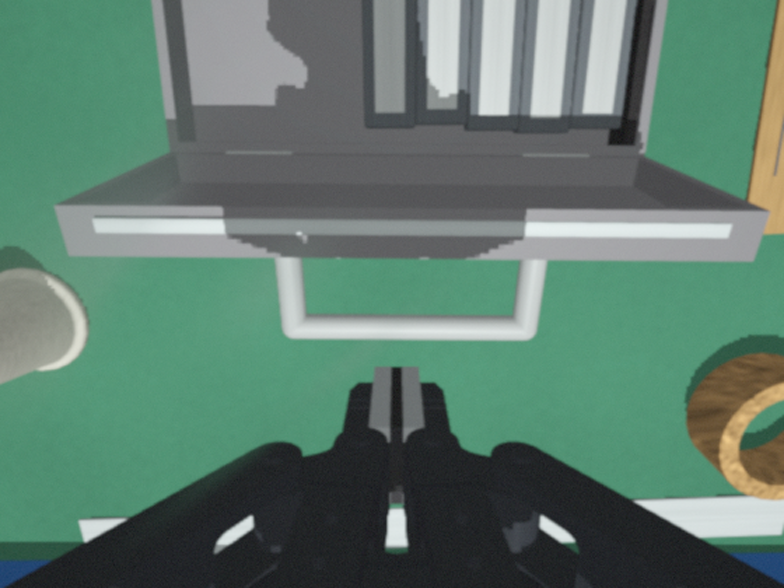

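The handle bar is at rows 316-340, centre about (410,328), against (405,335) predicted. So it is at x ≈ 662, centred on y ≈ -121. Hook behind it.

```bash
python3 -m inch '{"linear":[[-0.046,0.005,0],[-0.046,0.005,0],[-0.046,0.005,0]],"dr":[[0,0,0],[0,0,0],[0,0,0]],"claw":[1,1,1]}'; python3 plan.py 694,-122,109,-0.6
```

```text
time: 38.4
tool_pos: [694.5, -122.6, 215.0]
tool_rot: [[-1.0, 0.01, 0.0], [0.01, 1.0, -0.0], [-0.0, -0.0, -1.0]]
force: [0.5, 0.3, 0.5]
gripper_width: 0.1
t 38.4 pos [ 694.5 -122.6  215. ] F [0.5 0.3 0.5] w 0.1 | lin [0.0005, 0.0006, 0.106] dr [-0.0, 0.01, 0.01] rows 1.7
```

```bash
python3 -m inch '{"linear":[[0,0,0.05],[0,0,0.1],[0,0,0.105],[0,0,0.105]],"dr":[[0,0,0],[0,0,0],[0,0,0],[0,0,0]],"claw":[1,1,1,1]}'; python3 -m inch '{"linear":[[0.008,0,0],[0.014,0,-0.002],[0.02,0,-0.005],[0.027,0,-0.01],[0.034,0,-0.015]],"dr":[[0,0,0],[0,0,0],[0,0,0],[0,0,0],[0,0,0]],"claw":[1,1,1,1,1]}'; python3 plan.py 630,-122,137,-0.6
```

```text
time: 38.9
tool_pos: [695.9, -123.1, 112.3]
tool_rot: [[-1.0, 0.011, 0.003], [0.011, 1.0, -0.001], [-0.003, -0.001, -1.0]]
force: [0.3, -0.8, 0.8]
gripper_width: -0.2
time: 39.52
tool_pos: [663.4, -122.7, 126.4]
tool_rot: [[-1.0, 0.01, 0.006], [0.01, 1.0, -0.001], [-0.006, -0.0, -1.0]]
force: [4.7, 0.4, -1.4]
gripper_width: 0.2
t 39.52 pos [ 663.4 -122.7  126.4] F [ 4.7  0.4 -1.4] w 0.2 | lin [0.0333, 0.0003, -0.0108] dr [-0.03, 0.33, 0.01] rows 0.6
```

Contact at 4.7 N and the lid is swinging. Continue along the arc.

```bash
python3 -m inch '{"linear":[[0.01,0,-0.003],[0.02,0,-0.006],[0.033,0,-0.01],[0.048,0,-0.012],[0.064,0,-0.014]],"dr":[[0,0,0],[0,0,0],[0,0,0],[0,0,0],[0,0,0]],"claw":[1,1,1,1,1]}'; python3 -m inch '{"linear":[[0.015,0,0.001],[0.03,0,0.004],[0.04,0,0.007],[0.051,0,0.012],[0.051,0,0.012]],"dr":[[0,0,0],[0,0,0],[0,0,0],[0,0,0],[0,0,0]],"claw":[1,1,1,1,1]}'; python3 plan.py 530,-122,118,-0.6
```

```text
time: 40.15
tool_pos: [600.1, -122.3, 141.5]
tool_rot: [[-1.0, 0.01, 0.008], [0.01, 1.0, -0.002], [-0.008, -0.001, -1.0]]
force: [3.9, 0.2, 3.4]
gripper_width: 0.2
time: 40.78
tool_pos: [545.6, -121.2, 126.7]
tool_rot: [[-1.0, 0.011, -0.0], [0.011, 1.0, -0.0], [0.0, -0.0, -1.0]]
force: [0.2, -0.5, -0.3]
gripper_width: -0.2
t 40.77 pos [ 545.6 -121.2  126.7] F [ 0.2 -0.5 -0.3] w -0.2 | lin [0.0156, -0.0009, 0.0087] dr [-0.01, -0.02, -0.02] rows 0.3
```

The force is gone at x = 545, so check where the lid is.

Run:
```python
from h import *
a=grab_frame('wrist')[:,:,::-1]; b=grab_frame('scene')[:,:,::-1]
b=cv2.resize(b[110:300,180:400],(512,442),interpolation=cv2.INTER_CUBIC)
a=cv2.resize(a,(512,384)); o=np.zeros((600,800,3),'uint8')
o[:300,:400]=cv2.resize(a,(400,300)); o[:345,400:800]=cv2.resize(b,(400,345)); cv2.imwrite('pics/m1.png',o[:345])
```

```text
(no output)
```

View pics/m1.png

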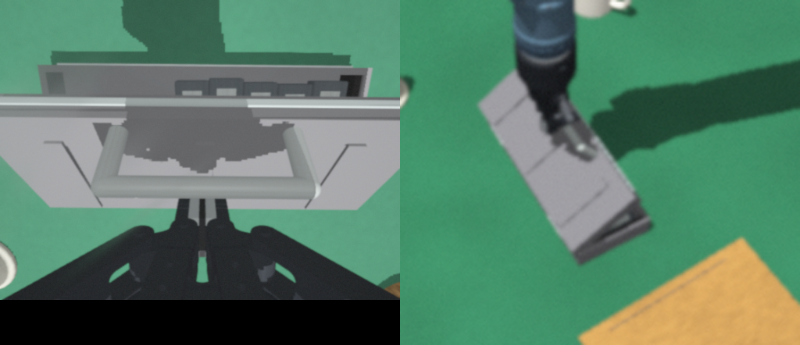

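The lid stands partly closed, its bar at wrist row ≈ 187 in the small picture, just ahead of the fingers. The weights are undisturbed. Compute the lid angle by intersecting the ray with the arc.

Run:
```python
from h import *
P=camera_params('wrist'); 
for ph in range(85,135,5):
    a=np.radians(ph); X=[581.5+121*np.cos(a),-121,35+121*np.sin(a)]
    print(ph,np.round(X,0),(proj(P,[X])/1.4).round(0))
```

```text
85 [ 592. -121.  156.] [[202. 298.]]
90 [ 582. -121.  156.] [[202. 284.]]
95 [ 571. -121.  156.] [[202. 267.]]
100 [ 560. -121.  154.] [[202. 249.]]
105 [ 550. -121.  152.] [[202. 230.]]
110 [ 540. -121.  149.] [[202. 210.]]
115 [ 530. -121.  145.] [[201. 189.]]
120 [ 521. -121.  140.] [[201. 170.]]
125 [ 512. -121.  134.] [[201. 151.]]
130 [ 504. -121.  128.] [[201. 133.]]
```

```bash
python3 -m inch '{"linear":[[0.008,0,0.004],[0.016,0,0.009],[0.024,0,0.015],[0.03,0,0.019],[0.03,0,0.019]],"dr":[[0,0,0],[0,0,0],[0,0,0],[0,0,0],[0,0,0]],"claw":[1,1,1,1,1]}'
python3 - <<'E'
from h import *
im=grab_frame('wrist')
P=camera_params('wrist'); print(sensors.observe()['tool_pos'])
for ph in range(115,150,4):
    a=np.radians(ph); X=[581.5+121*np.cos(a),-121,35+121*np.sin(a)]
    print(ph,np.round(X,0),proj(P,[X]).round(0))
print([(r,im[r,330].tolist()) for r in range(120,290,6)])
cv2.imwrite('pics/w7.png',im[:,:,::-1])
E
```

```text
time: 41.5
tool_pos: [516.1, -121.0, 107.1]
tool_rot: [[-1.0, 0.011, 0.0], [0.011, 1.0, -0.0], [-0.0, -0.0, -1.0]]
force: [2.7, 0.1, -1.1]
gripper_width: -0.2
[ 516.1302961  -120.9546389   107.35511874]
115 [ 530. -121.  145.] [[282. 367.]]
119 [ 523. -121.  141.] [[282. 342.]]
123 [ 516. -121.  136.] [[282. 317.]]
127 [ 509. -121.  132.] [[282. 293.]]
131 [ 502. -121.  126.] [[281. 271.]]
135 [ 496. -121.  121.] [[281. 249.]]
139 [ 490. -121.  114.] [[281. 230.]]
143 [ 485. -121.  108.] [[281. 212.]]
147 [ 480. -121.  101.] [[281. 196.]]
[(120, [58, 103, 84]), (126, [58, 103, 81]), (132, [57, 100, 80]), (138, [70, 100, 84]), (144, [122, 128, 128]), (150, [108, 108, 111]), (156, [70, 76, 79]), (162, [91, 95, 97]), (168, [145, 154, 153]), (174, [95, 97, 101]), (180, [98, 98, 101]), (186, [105, 106, 108]), (192, [106, 107, 110]), (198, [107, 106, 109]), (204, [106, 106, 108]), (210, [106, 107, 109]), (216, [105, 105, 107]), (222, [104, 104, 106]), (228, [106, 106, 107]), (234, [136, 134, 139]), (240, [176, 177, 179]), (246, [166, 168, 170]), (252, [139, 144, 143]), (258, [147, 153, 151]), (264, [154, 158, 158]), (270, [142, 148, 148]), (276, [136, 141, 139]), (282, [175, 175, 178]), (288, [176, 175, 178])]
```

View pics/w7.png

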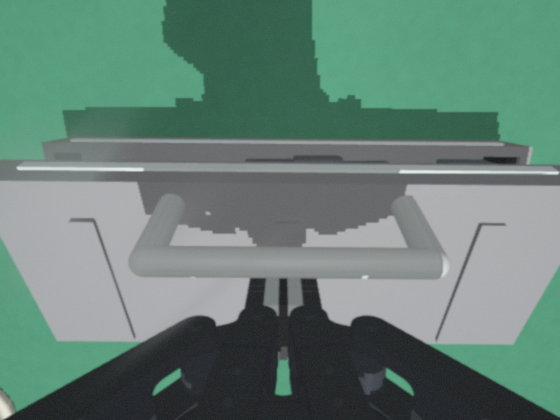

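The bar is at row 263, so φ ≈ 132° and about 17° remain. Lift over it and press down along the arc.

```bash
python3 -m inch '{"linear":[[-0.008,0,0],[-0.008,0,-0.03],[-0.008,0,-0.058],[0.018,0,-0.058],[0.018,0,-0.058]],"dr":[[0,0,0],[0,0,0],[0,0,0],[0,0,0],[0,0,0]],"claw":[1,1,1,1,1]}'; python3 -m inch '{"linear":[[0.002,0,0.01],[0.004,0,0.02],[0.006,0,0.025],[0.008,0,0.03]],"dr":[[0,0,0],[0,0,0],[0,0,0],[0,0,0]],"claw":[1,1,1,1]}'; python3 -m inch '{"linear":[[0.002,0,0.005],[0.004,0,0.01]],"dr":[[0,0,0],[0,0,0]],"claw":[1,1]}'
```

```text
time: 42.18
tool_pos: [497.6, -120.5, 166.0]
tool_rot: [[-1.0, 0.011, -0.0], [0.011, 1.0, 0.0], [0.0, 0.0, -1.0]]
force: [-0.3, 0.1, 0.8]
gripper_width: -0.1
time: 42.68
tool_pos: [490.7, -120.7, 135.1]
tool_rot: [[-1.0, 0.01, 0.001], [0.01, 1.0, -0.0], [-0.001, -0.0, -1.0]]
force: [0.0, -0.0, 0.4]
gripper_width: 0.4
time: 42.92
tool_pos: [486.1, -120.8, 126.1]
tool_rot: [[-1.0, 0.011, 0.0], [0.011, 1.0, -0.001], [-0.0, -0.001, -1.0]]
force: [-8.3, 1.1, 12.0]
gripper_width: 0.1
```

The Fx sign says the tip is on the bar's near shoulder. Lift, shift back 13 mm and press again.

```bash
python3 -m inch '{"linear":[[0,0,-0.012],[-0.014,0,-0.012],[-0.014,0,-0.012],[-0.014,0,-0.005]],"dr":[[0,0,0],[0,0,0],[0,0,0],[0,0,0]],"claw":[1,1,1,1]}'; python3 -m inch '{"linear":[[0.001,0,0.005],[0.002,0,0.01]],"dr":[[0,0,0],[0,0,0]],"claw":[1,1]}';  python3 -m inch '{"linear":[[0.002,0,0.003],[0.004,0,0.006]],"dr":[[0,0,0],[0,0,0]],"claw":[1,1]}'
```

```text
time: 43.42
tool_pos: [501.8, -121.1, 131.0]
tool_rot: [[-1.0, 0.01, 0.003], [0.01, 1.0, -0.001], [-0.003, -0.001, -1.0]]
force: [0.1, -0.6, -0.3]
gripper_width: 0.1
time: 43.68
tool_pos: [496.6, -120.7, 120.5]
tool_rot: [[-1.0, 0.011, -0.003], [0.011, 1.0, -0.001], [0.003, -0.001, -1.0]]
force: [-4.3, 0.3, 8.0]
gripper_width: 0.3
time: 43.92
tool_pos: [493.1, -120.6, 114.5]
tool_rot: [[-1.0, 0.011, -0.001], [0.011, 1.0, -0.0], [0.001, -0.0, -1.0]]
force: [-4.5, 0.4, 5.6]
gripper_width: 0.2
```

```bash
python3 -m inch '{"linear":[[0.002,0,0.003],[0.003,0,0.006]],"dr":[[0,0,0],[0,0,0]],"claw":[1,1]}';  python3 -m inch '{"linear":[[0.001,0,0.002],[0.002,0,0.004]],"dr":[[0,0,0],[0,0,0]],"claw":[1,1]}'
python3 - <<'E'
from h import *
im=grab_frame('wrist')
P=camera_params('wrist'); print(sensors.observe()['tool_pos'])
for ph in (132,136,140,144,147,149.2):
    a=np.radians(ph); X=[581.5+121*np.cos(a),-121,35+121*np.sin(a)]
    print(ph,np.round(X,0),proj(P,[X]).round(0))
cv2.imwrite('pics/w8.png',im[:,:,::-1])
E
```

```text
time: 44.18
tool_pos: [491.2, -120.7, 108.5]
tool_rot: [[-1.0, 0.011, 0.001], [0.011, 1.0, -0.0], [-0.001, -0.0, -1.0]]
force: [-0.9, 0.2, 2.8]
gripper_width: 0.1
time: 44.42
tool_pos: [490.3, -120.8, 104.8]
tool_rot: [[-1.0, 0.01, 0.002], [0.01, 1.0, -0.0], [-0.002, -0.0, -1.0]]
force: [-0.8, -0.0, 2.3]
gripper_width: -0.1
[ 490.05107872 -120.79266386  104.5163319 ]
132 [ 501. -121.  125.] [[282. 328.]]
136 [ 494. -121.  119.] [[281. 307.]]
140 [ 489. -121.  113.] [[281. 287.]]
144 [ 484. -121.  106.] [[281. 268.]]
147 [ 480. -121.  101.] [[281. 255.]]
149.2 [ 478. -121.   97.] [[281. 247.]]
```

View pics/w8.png

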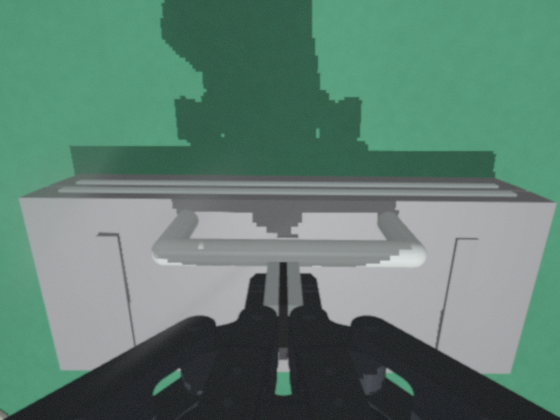

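The bar is at row 251, so φ ≈ 148° and about 1° is left. The fingers slid behind the bar. Lift, centre over the bar and press straight down.

```bash
python3 -m inch '{"linear":[[-0.003,0,-0.015],[0,0,-0.024],[0.011,0,-0.024],[0.011,0,-0.024],[0.011,0,-0.01]],"dr":[[0,0,0],[0,0,0],[0,0,0],[0,0,0],[0,0,0]],"claw":[1,1,1,1,1]}';  python3 -m inch '{"linear":[[0,0,0.004],[0,0,0.007]],"dr":[[0,0,0],[0,0,0]],"claw":[1,1]}'; python3 -m inch '{"linear":[[0,0,0.002],[0,0,0.004]],"dr":[[0,0,0],[0,0,0]],"claw":[1,1]}'
```

```text
time: 45.1
tool_pos: [479.6, -121.0, 114.9]
tool_rot: [[-1.0, 0.011, 0.004], [0.011, 1.0, -0.001], [-0.004, -0.001, -1.0]]
force: [-0.3, -0.9, -0.2]
gripper_width: -0.1
time: 45.35
tool_pos: [478.6, -120.5, 106.9]
tool_rot: [[-1.0, 0.01, 0.0], [0.01, 1.0, 0.0], [-0.0, 0.0, -1.0]]
force: [-0.9, -0.1, -0.3]
gripper_width: -0.4
time: 45.6
tool_pos: [478.5, -120.6, 104.0]
tool_rot: [[-1.0, 0.01, 0.001], [0.01, 1.0, -0.001], [-0.001, -0.001, -1.0]]
force: [-2.9, 0.8, 3.8]
gripper_width: -0.2
```

```bash
python3 -m inch '{"linear":[[0,0,0.001],[0,0,0.002]],"dr":[[0,0,0],[0,0,0]],"claw":[1,1]}'; python3 -m inch '{"linear":[[0,0,0.001],[0,0,0.002]],"dr":[[0,0,0],[0,0,0]],"claw":[1,1]}'; python3 -m inch '{"linear":[[0,0,0.001],[0,0,0.002]],"dr":[[0,0,0],[0,0,0]],"claw":[1,1]}'
```

```text
time: 45.85
tool_pos: [478.7, -120.7, 102.7]
tool_rot: [[-1.0, 0.011, 0.001], [0.011, 1.0, -0.001], [-0.001, -0.001, -1.0]]
force: [-6.5, 1.4, 14.3]
gripper_width: -0.2
time: 46.1
tool_pos: [478.8, -120.8, 102.4]
tool_rot: [[-1.0, 0.01, 0.002], [0.01, 1.0, -0.001], [-0.002, -0.001, -1.0]]
force: [-11.5, 3.1, 30.3]
gripper_width: 0.0
time: 46.35
tool_pos: [478.9, -120.8, 102.2]
tool_rot: [[-1.0, 0.01, 0.003], [0.01, 1.0, -0.002], [-0.003, -0.002, -1.0]]
force: [-16.7, 3.9, 42.6]
gripper_width: -0.0
```

Hard stop at z ≈ 102 with 42 N, where the bar top should be at 103. The lid is seated. Retreat and check.

```bash
python3 -m inch '{"linear":[[0,0,-0.05],[0,0,-0.1],[0.1,0.04,-0.12],[0.1,0.04,-0.12],[0.1,0.04,-0.12]],"dr":[[0,0,0],[0,0,0],[0,0,0],[0,0,0],[0,0,0]],"claw":[1,1,1,1,1]}'; python3 -m inch '{"linear":[[0,0,0],[0,0,0],[0,0,0],[0,0,0]],"dr":[[0,0,0],[0,0,0],[0,0,0],[0,0,0]],"claw":[1,1,1,1]}'
python3 - <<'E'
from h import *
a=grab_frame('wrist')[:,:,::-1]; b=grab_frame('scene')[:,:,::-1]
P=camera_params('wrist')
for ph in (147,149.2):
    t=np.radians(ph); print(ph,proj(P,[[581.5+121*np.cos(t),-121,35+121*np.sin(t)]]).round(1))
o=np.zeros((420,760,3),'uint8'); o[:300,:400]=cv2.resize(a,(400,300)); o[:,400:]=cv2.resize(b[130:270,190:310],(360,420),interpolation=cv2.INTER_CUBIC); cv2.imwrite('pics/m2.png',o)
cv2.imwrite('pics/raw_w9.png',a)
s=sensors.observe(); print(s['tool_pos'],s['force'],s['time'])
# bystanders: compare scene pictures
c=cv2.imread('pics/raw_scene0.png').astype(int); d=np.abs(c-b.astype(int)).max(2)
for n,(x0,y0,x1,y1) in dict(mug=(268,78,312,122),cone=(152,125,186,175),tape=(205,305,260,362)).items(): print(n,(d[y0:y1,x0:x1]>40).mean().round(3))
E
```

```text
time: 46.98
tool_pos: [377.4, -78.5, 218.3]
tool_rot: [[-1.0, 0.01, 0.003], [0.01, 1.0, -0.0], [-0.003, -0.0, -1.0]]
force: [1.1, -0.2, -0.6]
gripper_width: 0.1
time: 47.48
tool_pos: [379.6, -79.8, 217.4]
tool_rot: [[-1.0, 0.011, 0.001], [0.011, 1.0, -0.0], [-0.001, -0.0, -1.0]]
force: [-0.4, 0.0, 0.7]
gripper_width: -0.1
147 [[233.7 321. ]]
149.2 [[234.1 315.7]]
[379.42595539 -79.6412869  217.49125419] [-0.97893452 -0.51158787  0.33208165] 47.575
mug 0.0
cone 0.0
tape 0.0
```

View pics/m2.png

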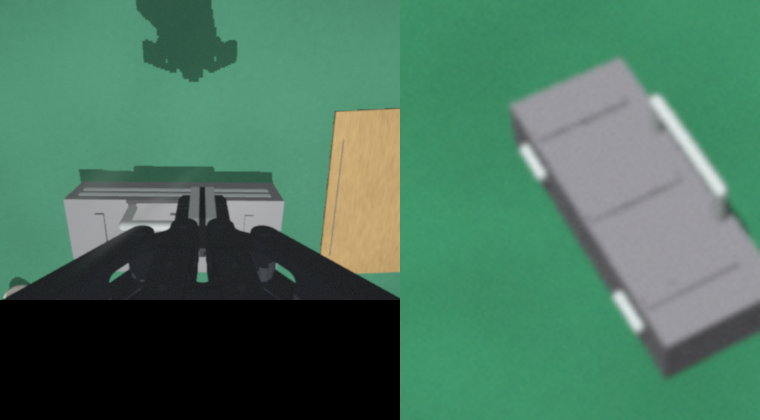

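The lid is shut and flush, with no gap visible at its end, and the bar row of about 315 matches the shut prediction of 315.7. The mug, cone and tape are unchanged in the pictures. Handing in.

```bash
python3 -c "
from bench import job; print(job.hand_in())"
```

```text
the job is handed in; nothing more can be done
None
```

The job is handed in: five weights were on the card, and all five are in the tray in a tight crosswise row against the rubber strip, with the lid shut on them. It took about 48 s of the 210 s allowed, and no verdict was reported.

**Row:** I pushed each weight home until the force rose clearly, to between 8 and 18 N. The close view before shutting the lid showed the five flat and square, with their ends level to about 3 mm. I did not see the row again once the lid was closed.

**Lid:** I hooked the handle from behind, swung it over and pressed it down. My first press caught the bar's near shoulder, and on the second the fingers slid off behind it. The third press ended at a hard stop with 42 N at the fingertips. In the last pictures the rims look flush, and the handle is where it should be for a shut lid, within about a pixel.

**Bystanders:** The mug, thread cone and tape show no change between the first and last scene pictures. The arm is retracted and touches nothing.

**Disagreement:** The finger position at contact for the third weight was about 5 mm further along than for the others. I put this down to the tapered fingertips, because the close view showed that weight in line with the rest.

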